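# Clip bottles on the rinsing rail and rinse them

### The arm

A 7-joint arm with a two-finger parallel gripper is mounted at the origin on the work surface. World frame = base frame: x ahead of the robot, y to its left, z up, the work surface at z = 0. Lengths are in m, angles in rad, forces in N, time in s.
With the tool pointing down it reaches from about 0.4 to 0.85 m from the base axis. Payload 10.4 kg.
Tool frame: the origin (TCP) lies midway between the tips of the shut fingers; the grasp point (between the pads) lies 19 mm behind it; z points along the fingers, y is the line along which they close (so a half turn about z gives the same grasp; the last joint's range is limited). The gripper opens to 85 mm and grips with 20 to 120 N. Pads are 22 mm wide; open, the fingers measure 114 mm over their backs; the gripper's body (76 mm by 85 mm) begins 54 mm behind the grasp point. The pads swing forward as they close: fully open they stand 13 mm farther back than shut.
Start: joints at [1.315, 0.332, -0.065, 1.46, 0.022, 1.35, -0.088], TCP at [0.144, -0.608, 0.231] pointing down, gripper open.
Joint ranges: [-2.6, 2.6], [-0.5, 2.12], [-1.47, 1.34], [0.16, 2.42], [-1.27, 4.41], [0.06, 2.06], [-2.6, 2.6]. Speed limits (rad/s): [2.22, 2.22, 2.79, 2.79, 3.14, 3.14, 3.14].

### API

Orientations are given as a rotation vector (axis times angle).
In Python, from station import env gives the robot as it stands. The module is installed in compiled form; this text tells all that it offers.
- The arm moves only by the tool carry_out, never from a script. Its argument "plan" is a list of rows, each an object with "linear": the shift along the tool's x, y, z in mm, a list of three; "twist": the turn, a rotation vector about the tool's x, y, z in rad, a list of three; "fingers": the finger opening in mm, from 0 to 85.4. A call has 1 to 12 rows; each row is the pose to reach, as a shift and turn from the pose commanded when the call began, along the tool's axes at that moment; what a row does not reach only later rows make up. A row lasts 1/8 s, in which the tool goes at most 62.5 mm and 10.7 degrees, less where a joint would pass 70% of its speed; a pose out of reach is approached as far as the arm can. A call with a gripper value outside its range is refused whole. The fingers move at their own pace and stop on an object; the grip force is fixed at half the most. Time passes only in rows, so rows that repeat a pose let the fingers close. It gives the time, the measured TCP pose, the force, the opening and the grip force at its end, in the units of the state.
- env.state(): the state, without advancing time (a new reading comes with each control period).
- env.grab_frame(name): name is "side" or "top"; returns a dict with "pixels" (420x560x3 uint8, blue, green, red), "range_z" (420x560 float32, m along the optical axis (not along the pixel's ray), 0 where there is no reading), "K" (3x3 intrinsics, pixels), "extrinsics" (4x4, takes a point from world to camera coordinates). Camera axes: x right, y up, looking along -z (the intrinsics and any distortion apply to the point x, -y, -z); pixel columns grow to the right and rows downward; lengths in m; the calibration is good to about 2 mm. A picture is of the moment at which its call begins.
- env.close_job(): hands the job in; it is judged then, once.
The state is a dict: "t": time; "q": joint angles; "joint_velocities": joint speeds; "joint_efforts": joint torques, N m; "eef_pos": TCP position; "tool_rot": TCP orientation; "force": force on the tool from outside, world axes, zero at the start; "wrist_torque": the same for the moment, N m; "finger_gap": finger opening in m; "grip_force": force on a finger pad.
Only numpy, scipy, OpenCV 4.12 (cv2) and the standard library are available. Lean on these libraries where they do the work, as an engineer would, in place of code of your own. Each camera call takes 0.05 s, during which the arm holds its last target. There are 200 camera calls.

### The job

Rinse the small brown square bottles that lie on the bench: lay each one in a clip of its own on the rinsing stand, mouth towards the nozzle, and press it sideways until its neck snaps fully home and the bottle lies straight. When all of them are clipped in, squeeze the trigger of the gun right in, keep it squeezed for three seconds, and let it spring back. Leave the bottles clipped in, and do not disturb the other things on the bench.

Things in the scene. Friction and masses are not known exactly. Their poses are not given: they have to be found in the camera images.
- bottle1: small empty brown glass bottle lying on a flat side; may be absent, like any of the five. 165 mm long: square body 44 x 44 x 100 mm, short shoulder, round neck 26 mm in diameter (30 mm at the mouth's bead). Origin on the bottle's axis in the neck, 25 mm behind the mouth, 40 mm ahead of the body and 140 mm ahead of the base; x along the axis to the mouth. Any bottle may go in any clip.
- bottle2: bottle just like bottle1. The middle of its body is at x = -90 mm, its centre of mass near x = -80 mm; lying flat, its axis is 22 mm above the bench. 0.14 to 0.24 kg.
- bottle3: bottle just like bottle1, same origin and axes.
- bottle4: bottle just like bottle1, same origin and axes.
- bottle5: bottle just like bottle1, same origin and axes.
- seat1 (a point): clip 1 of 5 (rightmost, seen from the robot): the point where a bottle's origin lies when fully home. x: the way the mouth must point (away from the robot, towards a brass nozzle, 6 degrees downhill so that bottles drain); y: along the rail, left; z: square to the rail, out of the clip. Bottles are pressed in along -z. All five clips are alike, 84 mm apart.
- seat2 (a point): clip 2, as seat1. A clip is 14 mm wide along x and has two sprung steel jaws: lips 21 mm apart, 8 mm above this point, and above them flared ends, 46 mm apart at 22 mm above this point, that guide a neck up to 6 mm off centre. Passing the lips takes about 10 N, most of it 10 mm above home; from 5 mm the jaws pull it in. The neck then rests on a rubber pad 13 mm below this point.
- seat3 (a point): clip 3, as seat1. The underside of the body rests on a heel rail, 26 mm wide, at x = -139 to -113 mm from this point; a fence (top 14 mm below the bottle's axis) stands 8 mm behind the base of a bottle that is home. The rails are 100 mm apart with nothing between them above the drip tray, whose floor is 45 mm or more below the bottle's axis.
- seat4 (a point): clip 4, as seat1.
- seat5 (a point): clip 5 (leftmost, nearest the gun), as seat1. The nozzle tip is 19 mm beyond the mouth of a bottle that is home.
- stand: rinsing stand, fixed, in a different place each time: steel drip tray 275 x 460 mm, 18 mm high, with the clip rail, a spray pipe along the far side and a trigger gun at the left (+y) end. Origin on the bench in the middle of the row, 90 mm nearer to the robot than the clips; x away from the robot, y left along the rail, z up. The clip points are 61 mm above the bench; its top is at 110 mm.
- gun_squeeze (a point): where to squeeze the gun, which lies on its side: fixed black pistol grip (135 mm long towards the robot, 28 wide, 30 high) and on its right (-y) a steel trigger. 55 mm above the bench, midway between the outer faces of grip and trigger when fully squeezed (42 mm apart, 4 mm between them). Grip's outer face at y = +21 mm, released trigger's at about y = -34 mm. Axes as stand.
- trigger (a joint): angle of the gun's trigger lever (88 mm long, 10 thick, 22 high, upright hinge near the barrel): 0 released, 0.22 rad fully squeezed, at its stop. It springs back; 60 mm from the hinge it takes 4 N to start and 12 N to hold fully squeezed. Room for one finger from above on either side of grip and trigger.
- trigger_face (a point): middle of the trigger's outer (right, -y) face, 60 mm from its hinge; it moves about 13 mm to +y when squeezed.
- cap_tin: round tin, 60 mm in diameter, 55 mm high; bystander. Origin under its base.
- cork_jar: pale jar with a white lid, 60 mm in diameter, 60 mm high; bystander. Origin under its base.
- scraper: label scraper with wooden handle and steel blade, about 180 mm long, lying; bystander.

How it is judged:
On the way, in this order (a step that is already met when the one before it is completed fails the run):
1. every bottle present is snapped home in a clip (((distance between bottle1 and seat1 below 0.01 m and z of bottle1 in the frame of seat1 below 0.004 m and angle between the x axis of bottle1 and the x axis of seat1, either way round below 0.12 rad) or (distance between bottle1 and seat2 below 0.01 m and z of bottle1 in the frame of seat2 below 0.004 m and angle between the x axis of bottle1 and the x axis of seat2, either way round below 0.12 rad) or (distance between bottle1 and seat3 below 0.01 m and z of bottle1 in the frame of seat3 below 0.004 m and angle between the x axis of bottle1 and the x axis of seat3, either way round below 0.12 rad) or (distance between bottle1 and seat4 below 0.01 m and z of bottle1 in the frame of seat4 below 0.004 m and angle between the x axis of bottle1 and the x axis of seat4, either way round below 0.12 rad) or (distance between bottle1 and seat5 below 0.01 m and z of bottle1 in the frame of seat5 below 0.004 m and angle between the x axis of bottle1 and the x axis of seat5, either way round below 0.12 rad)) and ((distance between bottle2 and seat1 below 0.01 m and z of bottle2 in the frame of seat1 below 0.004 m and angle between the x axis of bottle2 and the x axis of seat1, either way round below 0.12 rad) or (distance between bottle2 and seat2 below 0.01 m and z of bottle2 in the frame of seat2 below 0.004 m and angle between the x axis of bottle2 and the x axis of seat2, either way round below 0.12 rad) or (distance between bottle2 and seat3 below 0.01 m and z of bottle2 in the frame of seat3 below 0.004 m and angle between the x axis of bottle2 and the x axis of seat3, either way round below 0.12 rad) or (distance between bottle2 and seat4 below 0.01 m and z of bottle2 in the frame of seat4 below 0.004 m and angle between the x axis of bottle2 and the x axis of seat4, either way round below 0.12 rad) or (distance between bottle2 and seat5 below 0.01 m and z of bottle2 in the frame of seat5 below 0.004 m and angle between the x axis of bottle2 and the x axis of seat5, either way round below 0.12 rad)) and ((distance between bottle3 and seat1 below 0.01 m and z of bottle3 in the frame of seat1 below 0.004 m and angle between the x axis of bottle3 and the x axis of seat1, either way round below 0.12 rad) or (distance between bottle3 and seat2 below 0.01 m and z of bottle3 in the frame of seat2 below 0.004 m and angle between the x axis of bottle3 and the x axis of seat2, either way round below 0.12 rad) or (distance between bottle3 and seat3 below 0.01 m and z of bottle3 in the frame of seat3 below 0.004 m and angle between the x axis of bottle3 and the x axis of seat3, either way round below 0.12 rad) or (distance between bottle3 and seat4 below 0.01 m and z of bottle3 in the frame of seat4 below 0.004 m and angle between the x axis of bottle3 and the x axis of seat4, either way round below 0.12 rad) or (distance between bottle3 and seat5 below 0.01 m and z of bottle3 in the frame of seat5 below 0.004 m and angle between the x axis of bottle3 and the x axis of seat5, either way round below 0.12 rad)) and ((distance between bottle4 and seat1 below 0.01 m and z of bottle4 in the frame of seat1 below 0.004 m and angle between the x axis of bottle4 and the x axis of seat1, either way round below 0.12 rad) or (distance between bottle4 and seat2 below 0.01 m and z of bottle4 in the frame of seat2 below 0.004 m and angle between the x axis of bottle4 and the x axis of seat2, either way round below 0.12 rad) or (distance between bottle4 and seat3 below 0.01 m and z of bottle4 in the frame of seat3 below 0.004 m and angle between the x axis of bottle4 and the x axis of seat3, either way round below 0.12 rad) or (distance between bottle4 and seat4 below 0.01 m and z of bottle4 in the frame of seat4 below 0.004 m and angle between the x axis of bottle4 and the x axis of seat4, either way round below 0.12 rad) or (distance between bottle4 and seat5 below 0.01 m and z of bottle4 in the frame of seat5 below 0.004 m and angle between the x axis of bottle4 and the x axis of seat5, either way round below 0.12 rad)) and ((distance between bottle5 and seat1 below 0.01 m and z of bottle5 in the frame of seat1 below 0.004 m and angle between the x axis of bottle5 and the x axis of seat1, either way round below 0.12 rad) or (distance between bottle5 and seat2 below 0.01 m and z of bottle5 in the frame of seat2 below 0.004 m and angle between the x axis of bottle5 and the x axis of seat2, either way round below 0.12 rad) or (distance between bottle5 and seat3 below 0.01 m and z of bottle5 in the frame of seat3 below 0.004 m and angle between the x axis of bottle5 and the x axis of seat3, either way round below 0.12 rad) or (distance between bottle5 and seat4 below 0.01 m and z of bottle5 in the frame of seat4 below 0.004 m and angle between the x axis of bottle5 and the x axis of seat4, either way round below 0.12 rad) or (distance between bottle5 and seat5 below 0.01 m and z of bottle5 in the frame of seat5 below 0.004 m and angle between the x axis of bottle5 and the x axis of seat5, either way round below 0.12 rad))), for 0.3 s.
2. the trigger is squeezed right in and held for 2.5 s, with every bottle still clipped in (all of step 1 and value of joint trigger above 0.17 rad), for 2.5 s.
At the end, for the whole second after the job is handed in: Every bottle present lies home in a clip, mouth to the nozzle: its origin within 10 mm of a clip point and less than 4 mm above it along the clip's z, its axis within 0.12 rad of the clip's; all at rest; the trigger is back (below 0.03 rad) (all of step 1 and value of joint trigger below 0.03 rad and linear speed of each of bottle1, bottle2, bottle3, bottle4, bottle5 below 0.02 m/s); the robot touches nothing.
It fails at once if another thing on the bench is pushed more than 40 mm or tipped over (distance of any of cap_tin, cork_jar, scraper from where it was at the start of the episode above 0.04 m or angle between any of cap_tin, cork_jar's own z axis and vertical above 0.6 rad).
Of bottle1, bottle2, bottle3, bottle4, bottle5 only 4 to 5 are there at a start; the rules pass over those that are not, and their reading is None.
At some moment in a run one of bottle1, bottle2, bottle3, bottle4, bottle5 may be knocked a few centimetres aside while the robot is not near it.
It also fails if it takes over 210 s, if anything falls off the work surface, if the arm or the gripper's body presses on something with over 40 N, if the wrist force passes 120 N, or if a joint passes its speed limit or range.

## Working session

There is one attempt and no reset: what is moved stays moved. The work goes in short steps, Python scripts to look and compute and a tool call to move; the robot and the scene stay as the last step left them, time stands still between calls to the robot, and variables do not carry over. Pictures are saved under pics/ and viewed, at most 14 in all, crops included, and the job is handed in when it is done.

Besides the shell and the picture viewer there is one more tool, called after "Call:" as name([rows], argument=value, ...), one row to a line, values as JSON. carry_out: Moves the arm, as the interface text tells. Its arguments: {"type":"object","properties":{"plan":{"type":"array"}},"required":["plan"]}

```bash
mkdir -p pics; cat > h.py <<'E'
import numpy as np, cv2
from scipy.spatial.transform import Rotation as R
from station import env
def grab(n):
    f=env.grab_frame(n); np.savez('%s.npz'%n,**f); return f
def load(n): return dict(np.load('%s.npz'%n))
def cloud(f):
    K,E,z=f['K'],f['extrinsics'],f['range_z']
    v,u=np.mgrid[:z.shape[0],:z.shape[1]]
    P=np.stack([(u-K[0,2])/K[0,0]*z,-(v-K[1,2])/K[1,1]*z,-z],-1)
    return (P-E[:3,3])@E[:3,:3]
E
python3 - <<'E'
from h import *
print(env.state())
for n in('top','side'):
    f=grab(n); print(n,f.keys(),f['K'],f['extrinsics']); cv2.imwrite(f'pics/{n}1.png',f['pixels'])
E
```

```text
{'t': 0.0, 'q': array([ 1.31539052,  0.33285943, -0.06465852,  1.46095775,  0.02157563,
        1.34990389, -0.08852332]), 'joint_velocities': array([-0.00178647,  0.00133375, -0.0001979 ,  0.00143696, -0.00125367,
        0.00014426, -0.00195211]), 'joint_efforts': array([-6.82681252e-05, -6.25457168e+01,  4.88153100e-02, -3.91597795e+01,
        1.62283774e-02,  1.00103865e-02,  6.99191378e-05]), 'eef_pos': array([ 0.14408203, -0.6077707 ,  0.23051575]), 'tool_rot': array([-3.11893431e+00, -3.64628095e-01,  3.51124265e-04]), 'force': array([ 0.67622774,  0.33935914, -0.46716873]), 'wrist_torque': array([-0.0054309 , -0.00938532, -0.02623232]), 'grip_force': 0.0, 'finger_gap': 0.08571795004647946}
top dict_keys(['pixels', 'range_z', 'K', 'extrinsics']) [[423.54019603   0.         279.89122663]
 [  0.         423.54019603 207.13242566]
 [  0.           0.           1.        ]] [[-0.02082507 -0.9997516  -0.00794087  0.03156465]
 [ 0.99818846 -0.02123962  0.05629105 -0.51476581]
 [-0.05644573 -0.00675422  0.99838282 -1.14103552]
 [ 0.          0.          0.          1.        ]]
side dict_keys(['pixels', 'range_z', 'K', 'extrinsics']) [[438.05997668   0.         282.0718796 ]
 [  0.         438.05997668 209.96276874]
 [  0.           0.           1.        ]] [[-0.91972927 -0.3920732  -0.01940794  0.49585011]
 [ 0.24099738 -0.60297869  0.76048469 -0.1685343 ]
 [-0.30986824  0.69476277  0.64906577 -1.04566948]
 [ 0.          0.          0.          1.        ]]
```

View pics/top1.png

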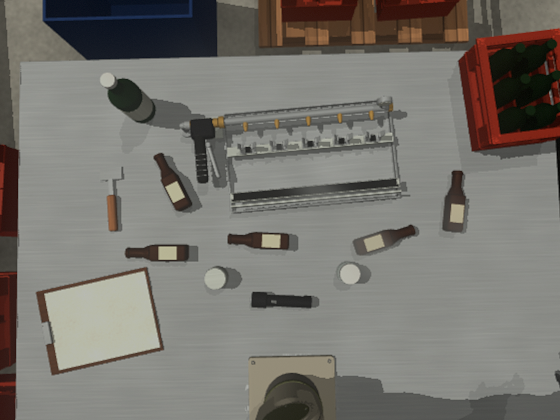

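View pics/side1.png

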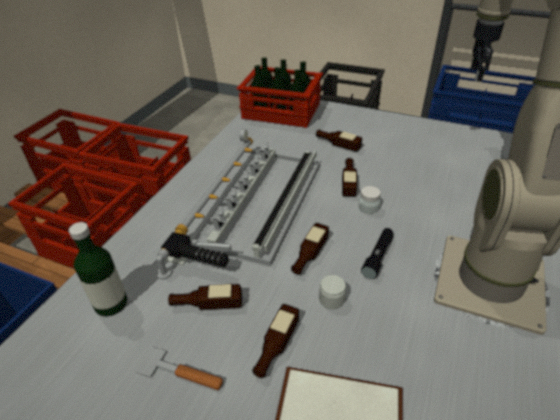

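Top view: there are five bottles. Mouth → body pixels are A (158,156)→(176,192), B (128,253)→(170,253), C (232,240)→(272,241), D (412,231)→(375,243) and E (458,174)→(455,216). The gun is at (202,150), and the clips run along row ~145 from column 250 to 376. The side view shows the same scene from the left.

```bash
python3 - <<'E'
from h import *
f=load('top'); P=cloud(f)
im=f['pixels'][85:220,185:415]; cv2.imwrite('pics/stand_top.png',cv2.resize(im,None,fx=3.4,fy=3.4,interpolation=cv2.INTER_CUBIC))
g=load('side'); im=g['pixels'][140:275,150:330]; cv2.imwrite('pics/stand_side.png',cv2.resize(im,None,fx=4,fy=4,interpolation=cv2.INTER_CUBIC))
for c in [(300,330),(60,250),(430,110),(350,320),(170,253),(272,241),(375,243),(455,216),(176,192),(215,278),(350,273)]: print(c,P[c[1],c[0]].round(4))
Q=cloud(g)
for c in [(350,250),(220,330),(213,295),(285,320),(320,240)]: print(c,Q[c[1],c[0]].round(4))
E
```

```text
(300, 330) [ 0.1801 -0.0269 -0.0021]
(60, 250) [ 4.106e-01  6.300e-01 -4.000e-04]
(430, 110) [ 0.7776 -0.4023  0.0041]
(350, 320) [ 0.2048 -0.1634 -0.0003]
(170, 253) [0.3981 0.3148 0.0413]
(272, 241) [0.4243 0.0433 0.0443]
(375, 243) [ 0.4134 -0.2289  0.0433]
(455, 216) [ 0.4803 -0.4425  0.044 ]
(176, 192) [0.5596 0.2959 0.0483]
(215, 278) [0.3313 0.1938 0.0547]
(350, 273) [ 0.3377 -0.1579  0.06  ]
(350, 250) [0.3368 0.0274 0.0007]
(220, 330) [0.529  0.3678 0.0023]
(213, 295) [0.5705 0.3164 0.0429]
(285, 320) [0.396  0.3178 0.0446]
(320, 240) [0.408  0.0625 0.0426]
```

View pics/stand_top.png

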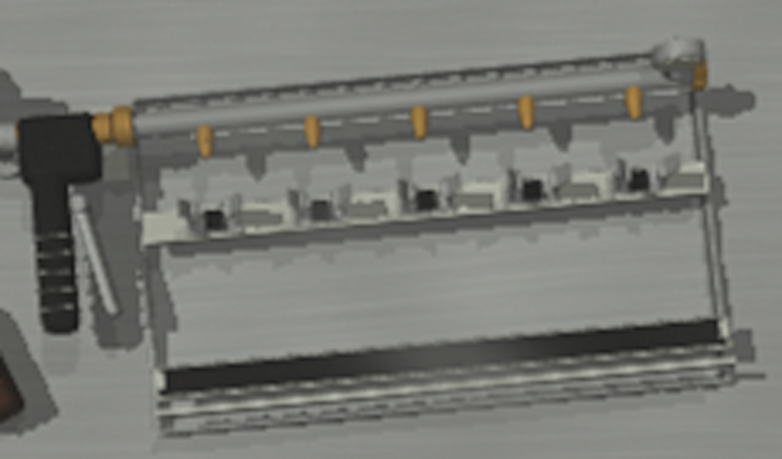

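View pics/stand_side.png

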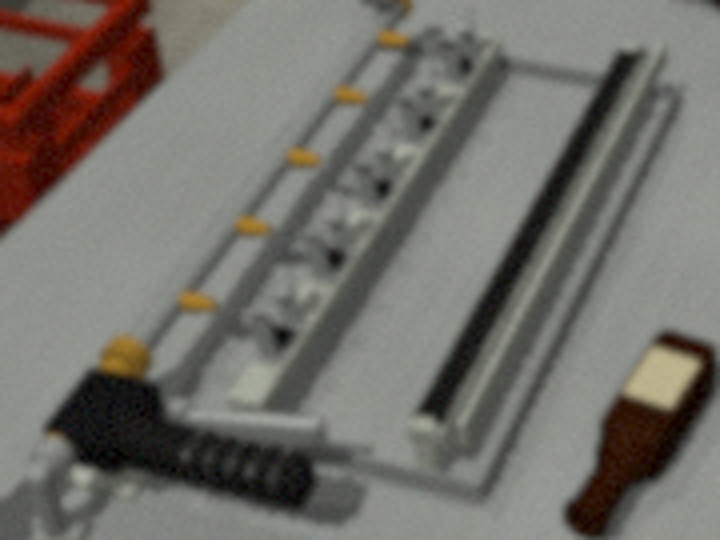

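Stand crop: the black pads are at (215,220), (320,210), (427,200), (533,189) and (640,180), and the nozzle tips run from (208,157) to (634,119). Side crop: the pads run from (282,333) to (466,65) and the nozzle tips from (215,303) to (408,41). The gun's grip is at (57,255) in the top crop.

```bash
cat >> h.py <<'E'
def proj(f,X):
    X=np.atleast_2d(X); E,K=f['extrinsics'],f['K']
    c=X@E[:3,:3].T+E[:3,3]; return np.stack([K[0,0]*c[:,0]/-c[:,2]+K[0,2],-K[1,1]*c[:,1]/-c[:,2]+K[1,2]],-1)
def bottles(f,boxes,zlo=.012):
    P=cloud(f); hsv=cv2.cvtColor(f['pixels'],cv2.COLOR_BGR2HSV); out={}
    for k,(u0,u1,v0,v1) in boxes.items():
        p=P[v0:v1,u0:u1]; m=(p[...,2]>zlo)&(p[...,2]<.056)
        n,l,s,_=cv2.connectedComponentsWithStats(m.astype(np.uint8)); l=l==1+np.argmax(s[1:,4])
        q=p[l]; b=q[q[:,2]>.037]
        (c,wh,a)=cv2.minAreaRect((q[:,:2]*1000).astype(np.float32))
        pts=cv2.boxPoints((c,wh,a)); e=[pts[1]-pts[0],pts[2]-pts[1]]; L=max(e,key=np.linalg.norm); ln=np.linalg.norm(L); ax=L/ln
        if (np.median(b[:,:2],0)*1000-c)@ax>0: ax=-ax
        o=np.array(c)+ax*(82.5-25); bc=np.array(c)-ax*(90-57.5)
        out[k]=dict(org=o.round(1),body=bc.round(1),yaw=round(float(np.arctan2(ax[1],ax[0])),3),size=np.round(wh,1),z=round(float(np.median(b[:,2])),3))
    return out
BOX=dict(A=(146,196,146,215),B=(118,194,238,268),C=(222,294,228,254),D=(350,420,220,258),E=(436,474,165,238))
E
python3 - <<'E'
from h import *
from scipy.optimize import least_squares
T,S=load('top'),load('side')
tp=np.array([(215,220),(320,210),(427,200),(533,189),(640,180)])/3.4+[185,85]
tn=np.array([(208,157),(312,146),(420,137),(527,128),(634,119)])/3.4+[185,85]
sp=np.array([(282,333),(335,255),(382,185),(427,120),(466,65)])/4+[150,140]
sn=np.array([(215,303),(268,229),(318,158),(364,97),(408,41)])/4+[150,140]
Y=np.array([168,84,0,-84,-168])/1e3
def W(p,x,z):
    c,s=np.cos(p[2]),np.sin(p[2]); return np.stack([p[0]+c*x-s*Y,p[1]+s*x+c*Y,np.full(5,z)],-1)
sets=[(T,tp,.0886,.048),(T,tn,.1338,.056),(S,sp,.0886,.048),(S,sn,.1338,.056)]
for sel in([0,1],[2,3],[0,1,2,3]):
    r=least_squares(lambda p:np.concatenate([(proj(sets[i][0],W(p,*sets[i][2:]))-sets[i][1]).ravel() for i in sel]),[.6,0,.1])
    print(r.x,np.abs(r.fun).mean())
p=r.x
for i in range(4): print(i,(proj(sets[i][0],W(p,*sets[i][2:]))-sets[i][1]).mean(0))
print(W(p,.09,.061).round(4))
for k,v in bottles(T,BOX).items(): print(k,v)
E
```

```text
[ 0.59409665 -0.07049917  0.0707365 ] 0.4085873274978248
[ 0.59361068 -0.06894145  0.06309502] 0.6961261323936725
[ 0.59399256 -0.06995643  0.06748684] 0.5639126256208076
0 [-0.37865215 -0.45281022]
1 [0.2437102  0.51204702]
2 [-0.70789965 -0.82732633]
3 [0.6920142  0.57681452]
[[ 0.6725  0.1037  0.061 ]
 [ 0.6781  0.0199  0.061 ]
 [ 0.6838 -0.0639  0.061 ]
 [ 0.6895 -0.1477  0.061 ]
 [ 0.6951 -0.2315  0.061 ]]
A {'org': array([643. , 341.9]), 'body': array([562.3, 302. ]), 'yaw': 0.459, 'size': array([165.8,  44. ]), 'z': 0.043}
B {'org': array([400. , 414.3]), 'body': array([398.1, 324.3]), 'yaw': 1.549, 'size': array([166.1,  42.9]), 'z': 0.043}
C {'org': array([430.7, 139.9]), 'body': array([424.8,  50.1]), 'yaw': 1.505, 'size': array([164.8,  44. ]), 'z': 0.043}
D {'org': array([ 440.4, -311.9]), 'body': array([ 414.5, -225.8]), 'yaw': -1.279, 'size': array([ 44.7, 165.8]), 'z': 0.043}
E {'org': array([ 578.1, -456.4]), 'body': array([ 488.9, -444.9]), 'yaw': -0.128, 'size': array([ 45. , 164.4]), 'z': 0.043}
```

```bash
cat >> h.py <<'E'
SP=(.594,-.070,.0675); D=np.diag([1.,-1,-1]); G=-.055; H=.017
def Rs(yaw,tilt=0,k=0): return R.from_euler('ZY',[yaw,tilt]).as_matrix()@(np.diag([-1.,-1,1]) if k else np.eye(3))@D
def seat(i):
    c,s=np.cos(SP[2]),np.sin(SP[2]); y=(i-3)*.084
    return np.array([SP[0]+c*.09-s*y,SP[1]+s*.09+c*y,.061])
def pick(b,k,up):   # b from bottles()
    y=b['yaw']; a=np.array([np.cos(y),np.sin(y),0]); o=np.array([*b['org']/1000,.022])
    return o+a*G+[0,0,up-H], Rs(y,0,k)
def place(i,k,up,dx=0,dy=0,g=G,h=H):
    T=R.from_euler('ZY',[SP[2],np.radians(6)]).as_matrix()
    return seat(i)+T@[g+dx,dy,up-h], Rs(SP[2],np.radians(6),k)
def rel(*ts):
    s=env.state(); p=s['eef_pos']; R0=R.from_rotvec(s['tool_rot']).as_matrix()
    print('t %.2f'%s['t'],'tcp',p.round(4),'q',s['q'].round(2),'F',s['force'].round(1),'gap',round(s['finger_gap']*1e3,1))
    for q,Rt in ts:
        print('lin',((q-p)@R0*1000).round(0),'tw',R.from_matrix(R0.T@Rt).as_rotvec().round(3),'| d',round(np.linalg.norm(q-p)*1e3))
E
python3 - <<'E'
from h import *
b=bottles(load('top'),BOX)['E']
rel(pick(b,0,.12),pick(b,0,0))
E
```

```text
t 0.10 tcp [ 0.1441 -0.6078  0.2306] q [ 1.32  0.33 -0.06  1.46  0.02  1.35 -0.09] F [-0.1 -0.4 -1. ] gap 85.3
lin [406. -66. 106.] tw [-0.001  0.     0.361] | d 424
lin [406. -66. 226.] tw [-0.001  0.     0.361] | d 469
```

Call:
carry_out([
  {"linear": [406, -66, 106], "twist": [0, 0, 0.361], "fingers": 85},
  {"linear": [406, -66, 106], "twist": [0, 0, 0.361], "fingers": 85},
  {"linear": [406, -66, 106], "twist": [0, 0, 0.361], "fingers": 85},
  {"linear": [406, -66, 106], "twist": [0, 0, 0.361], "fingers": 85},
  {"linear": [406, -66, 106], "twist": [0, 0, 0.361], "fingers": 85},
  {"linear": [406, -66, 106], "twist": [0, 0, 0.361], "fingers": 85},
  {"linear": [406, -66, 106], "twist": [0, 0, 0.361], "fingers": 85},
  {"linear": [406, -66, 106], "twist": [0, 0, 0.361], "fingers": 85},
  {"linear": [406, -66, 106], "twist": [0, 0, 0.361], "fingers": 85},
])

```text
t: 1.23
eef_pos: [0.5234, -0.4506, 0.1248]
tool_rot: [3.135, -0.202, -0.002]
force: [-1.0, -0.5, -0.1]
finger_gap: 0.0852
grip_force: 0.0
```

```bash
python3 - <<'E'
from h import *
b=bottles(load('top'),BOX)['E']
rel(pick(b,0,.12),pick(b,0,0))
E
```

```text
t 1.23 tcp [ 0.5234 -0.4506  0.1248] q [ 0.77  0.55 -0.18  1.38  0.1   1.22 -1.12] F [-1.  -0.5 -0.1] gap 85.2
lin [ 0. -1. -0.] tw [ 0.     0.001 -0.   ] | d 1
lin [  0.  -1. 120.] tw [ 0.     0.001 -0.   ] | d 120
```

Call:
carry_out([
  {"linear": [0, -1, 60], "twist": [0, 0, 0], "fingers": 85},
  {"linear": [0, -1, 100], "twist": [0, 0, 0], "fingers": 85},
  {"linear": [0, -1, 120], "twist": [0, 0, 0], "fingers": 85},
  {"linear": [0, -1, 120], "twist": [0, 0, 0], "fingers": 85},
  {"linear": [0, -1, 120], "twist": [0, 0, 0], "fingers": 30},
  {"linear": [0, -1, 120], "twist": [0, 0, 0], "fingers": 30},
  {"linear": [0, -1, 120], "twist": [0, 0, 0], "fingers": 30},
  {"linear": [0, -1, 120], "twist": [0, 0, 0], "fingers": 30},
  {"linear": [0, -1, 120], "twist": [0, 0, 0], "fingers": 30},
  {"linear": [0, -1, 70], "twist": [0, 0, 0], "fingers": 30},
  {"linear": [0, -1, 10], "twist": [0, 0, 0], "fingers": 30},
  {"linear": [0, -1, -40], "twist": [0, 0, 0], "fingers": 30},
])

```text
t: 2.72
eef_pos: [0.5244, -0.4493, 0.1683]
tool_rot: [3.134, -0.201, 0.002]
force: [0.6, -0.8, -1.7]
finger_gap: 0.0432
grip_force: 61.6
```

```bash
python3 - <<'E'
from h import *
rel(place(1,0,.09),place(1,0,0.02),place(1,0,0))
E
```

```text
t 2.73 tcp [ 0.5244 -0.4493  0.1683] q [ 0.77  0.52 -0.18  1.34  0.09  1.29 -1.11] F [ 0.6 -0.8 -1.7] gap 43.2
lin [  95. -229.   29.] tw [-0.009 -0.106 -0.195] | d 249
lin [  88. -227.   99.] tw [-0.009 -0.106 -0.195] | d 263
lin [  86. -227.  118.] tw [-0.009 -0.106 -0.195] | d 270
```

Call:
carry_out([
  {"linear": [40, -60, -20], "twist": [0, 0, -0.1], "fingers": 30},
  {"linear": [95, -229, 0], "twist": [-0.009, -0.106, -0.195], "fingers": 30},
  {"linear": [95, -229, 0], "twist": [-0.009, -0.106, -0.195], "fingers": 30},
  {"linear": [95, -229, 0], "twist": [-0.009, -0.106, -0.195], "fingers": 30},
  {"linear": [95, -229, 10], "twist": [-0.009, -0.106, -0.195], "fingers": 30},
  {"linear": [95, -229, 29], "twist": [-0.009, -0.106, -0.195], "fingers": 30},
  {"linear": [95, -229, 29], "twist": [-0.009, -0.106, -0.195], "fingers": 30},
  {"linear": [95, -229, 29], "twist": [-0.009, -0.106, -0.195], "fingers": 30},
  {"linear": [95, -229, 29], "twist": [-0.009, -0.106, -0.195], "fingers": 30},
])

```text
t: 3.85
eef_pos: [0.6477, -0.2352, 0.1371]
tool_rot: [3.133, 0.103, -0.165]
force: [-1.5, -0.4, -1.2]
finger_gap: 0.0431
grip_force: 61.7
```

```bash
python3 - <<'E'
from h import *
rel(place(1,0,.03),place(1,0,0.0),place(1,0,-.002))
f=grab('top'); g=grab('side')
a=cv2.resize(f['pixels'][90:220,260:430],None,fx=2.35,fy=2.35,interpolation=cv2.INTER_CUBIC)
b=cv2.resize(g['pixels'][90:220,190:360],None,fx=2.35,fy=2.35,interpolation=cv2.INTER_CUBIC)
cv2.imwrite('pics/p1.png',np.hstack([a,b]))
E
```

```text
t 3.85 tcp [ 0.6477 -0.2352  0.1371] q [ 0.43  0.62 -0.26  1.27  0.18  1.38 -1.34] F [-1.5 -0.4 -1.2] gap 43.1
lin [ 0. -0. 58.] tw [-0.001  0.    -0.002] | d 58
lin [ 0. -0. 88.] tw [-0.001  0.    -0.002] | d 88
lin [ 0. -0. 90.] tw [-0.001  0.    -0.002] | d 90
```

View pics/p1.png

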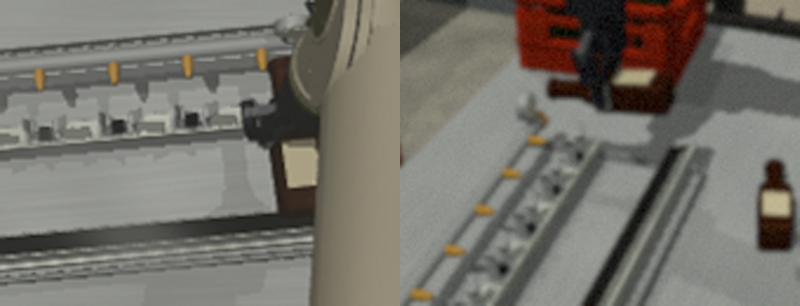

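The bottle is held level over clip 1 with its mouth to the nozzle: neck at (270,75) in the left half, body at (297,165).

Call:
carry_out([
  {"linear": [0, 0, 40], "twist": [0, 0, 0], "fingers": 30},
  {"linear": [0, 0, 60], "twist": [0, 0, 0], "fingers": 30},
  {"linear": [0, 0, 68], "twist": [0, 0, 0], "fingers": 30},
  {"linear": [0, 0, 73], "twist": [0, 0, 0], "fingers": 30},
  {"linear": [0, 0, 78], "twist": [0, 0, 0], "fingers": 30},
  {"linear": [0, 0, 82], "twist": [0, 0, 0], "fingers": 30},
  {"linear": [0, 0, 86], "twist": [0, 0, 0], "fingers": 30},
  {"linear": [0, 0, 89], "twist": [0, 0, 0], "fingers": 30},
  {"linear": [0, 0, 89], "twist": [0, 0, 0], "fingers": 30},
  {"linear": [0, 0, 89], "twist": [0, 0, 0], "fingers": 30},
])

```text
t: 5.2
eef_pos: [0.6393, -0.2358, 0.0519]
tool_rot: [3.131, 0.104, -0.162]
force: [-6.5, -2.1, 24.8]
finger_gap: 0.0435
grip_force: 64.3
```

```bash
python3 - <<'E'
from h import *
rel(place(1,0,0.0),place(1,0,.12)); print(env.state()['wrist_torque'])
E
```

```text
t 5.20 tcp [ 0.6393 -0.2358  0.0519] q [ 0.44  0.67 -0.26  1.37  0.2   1.22 -1.35] F [-6.5 -2.1 24.8] gap 43.5
lin [-0. -0.  2.] tw [ 0.001 -0.001 -0.001] | d 2
lin [  -0.   -0. -118.] tw [ 0.001 -0.001 -0.001] | d 118
[-0.33583634  1.84311339 -0.1924455 ]
```

Call:
carry_out([
  {"linear": [0, 0, 3], "twist": [0, 0, 0], "fingers": 30},
  {"linear": [0, 0, 5], "twist": [0, 0, 0], "fingers": 30},
  {"linear": [0, 0, 5], "twist": [0, 0, 0], "fingers": 30},
  {"linear": [0, 0, 1], "twist": [0, 0, 0], "fingers": 30},
  {"linear": [0, 0, 1], "twist": [0, 0, 0], "fingers": 66},
  {"linear": [0, 0, 1], "twist": [0, 0, 0], "fingers": 66},
  {"linear": [0, 0, 1], "twist": [0, 0, 0], "fingers": 66},
  {"linear": [0, 0, -60], "twist": [0, 0, 0], "fingers": 66},
  {"linear": [0, 0, -120], "twist": [0, 0, 0], "fingers": 66},
  {"linear": [-60, 0, -140], "twist": [0, 0, 0], "fingers": 66},
  {"linear": [-120, 0, -140], "twist": [0, 0, 0], "fingers": 66},
  {"linear": [-180, 0, -140], "twist": [0, 0, 0], "fingers": 66},
])

```text
t: 6.7
eef_pos: [0.4726, -0.246, 0.2061]
tool_rot: [3.133, 0.105, -0.167]
force: [0.2, 0.1, 0.8]
finger_gap: 0.066
grip_force: 0.0
```

```bash
cat >> h.py <<'E'
def look(n,bx=(185,415,85,220),k=1.7):
    f=grab('top'); g=grab('side'); u0,u1,v0,v1=bx
    a=cv2.resize(f['pixels'][v0:v1,u0:u1],(400,400*(v1-v0)//(u1-u0)),interpolation=cv2.INTER_CUBIC)
    b=cv2.resize(g['pixels'][130:270,150:330],(400,311),interpolation=cv2.INTER_CUBIC); h=max(a.shape[0],311)
    pad=lambda m:np.pad(m,((0,h-m.shape[0]),(0,0),(0,0)))
    cv2.imwrite(f'pics/{n}.png',np.hstack([pad(a),pad(b)])); return f,g
def check(i,fs):
    # heights along clip z of the top of the bottle (minus radius) in bands of clip x, and lateral centre
    T=R.from_euler('ZY',[SP[2],np.radians(6)]).as_matrix()
    for f in fs:
        L=(cloud(f).reshape(-1,3)-seat(i))@T
        L=L[(abs(L[:,1])<.035)&(L[:,2]>-.015)&(L[:,2]<.06)]*1000
        for lo,hi,r in((-36,-10,13),(9,24,14),(-70,-48,22),(-135,-105,22)):
            m=(L[:,0]>lo)&(L[:,0]<hi); q=L[m]; 
            if m.sum()<4: print(i,lo,hi,'none');continue
            top=np.percentile(q[:,2],90); e=q[q[:,2]>top-r*.6]
            print(i,(lo,hi),'dz %.1f'%(top-r),'dy mid %.1f'%((e[:,1].min()+e[:,1].max())/2),'w %.0f'%np.ptp(e[:,1]),m.sum())
        q=L[(L[:,2]>0)&(L[:,0]<-60)&(L[:,0]>-160)]
        if len(q): print('  base x %.1f'%np.percentile(q[:,0],1))
E
python3 - <<'E'
from h import *
rel()
fs=look('p2'); check(1,fs)
for k,v in bottles(fs[0],BOX).items(): print(k,v)
E
```

```text
t 6.70 tcp [ 0.4726 -0.246   0.2061] q [ 0.6   0.23 -0.28  1.65  0.1   1.37 -1.2 ] F [0.2 0.1 0.8] gap 66.0
1 (-36, -10) dz 3.4 dy mid 1.8 w 29 102
1 (9, 24) dz -0.2 dy mid 2.8 w 24 55
1 (-70, -48) dz 1.6 dy mid 1.4 w 45 164
1 (-135, -105) dz 1.1 dy mid 1.5 w 43 226
  base x -140.6
1 (-36, -10) dz 2.8 dy mid 3.4 w 31 67
1 (9, 24) dz -0.1 dy mid -5.6 w 40 36
1 (-70, -48) dz 0.9 dy mid 1.6 w 44 107
1 (-135, -105) dz 0.8 dy mid -0.8 w 47 166
  base x -140.8Traceback (most recent call last):
  File "<stdin>", line 4, in <module>
  File "h.py", line 19, in bottles
    n,l,s,_=cv2.connectedComponentsWithStats(m.astype(np.uint8)); l=l==1+np.argmax(s[1:,4])
                                                                         ~~~~~~~~~^^^^^^^^^
    return _wrapfunc(a, 'argmax', axis=axis, out=out, **kwds)
    return bound(*args, **kwds)
ValueError: attempt to get argmax of an empty sequence
```

View pics/p2.png

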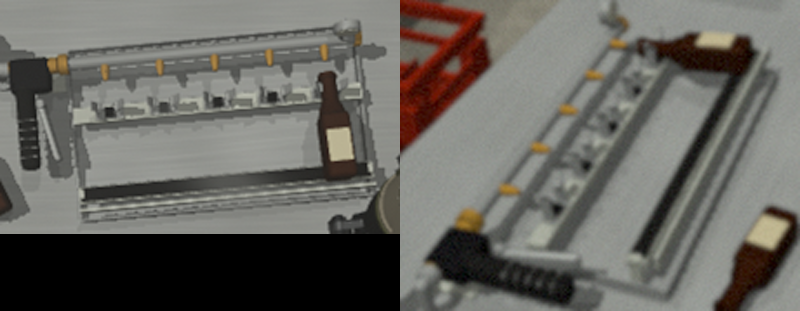

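Bottle E lies home in clip 1: neck in the jaws, body straight, and heights within ~1 mm of nominal. The arm hides D from here, so C is next.

```bash
sed -i "s/SP=(.594,-.070/SP=(.594,-.069/; s/(m.astype(np.uint8)); l=l==/(m.astype(np.uint8))\n        if n<2: continue\n        l=l==/" h.py; python3 - <<'E'
from h import *
B=bottles(load('top'),BOX)
for k,v in B.items(): print(k,v)
rel(pick(B['C'],0,.12),pick(B['C'],0,0))
E
```

```text
A {'org': array([643.3, 341.6]), 'body': array([562.5, 301.8]), 'yaw': 0.458, 'size': array([165.8,  43.9]), 'z': 0.043}
B {'org': array([400.1, 414.7]), 'body': array([398. , 324.7]), 'yaw': 1.548, 'size': array([167.,  43.]), 'z': 0.043}
C {'org': array([430.6, 139.8]), 'body': array([424.8,  49.9]), 'yaw': 1.506, 'size': array([164.5,  44. ]), 'z': 0.043}
D {'org': array([ 438. , -304.7]), 'body': array([ 412.6, -218.4]), 'yaw': -1.284, 'size': array([ 44.2, 150.3]), 'z': 0.043}
t 6.80 tcp [ 0.4688 -0.2476  0.2063] q [ 0.61  0.23 -0.27  1.66  0.11  1.37 -1.2 ] F [ 0.2 -0.5 -0.9] gap 66.0
lin [ -12. -334.   83.] tw [-0.079  0.09  -1.442] | d 345
lin [   1. -334.  202.] tw [-0.079  0.09  -1.442] | d 391
```

Call:
carry_out([
  {"linear": [-12, -334, 60], "twist": [-0.079, 0.09, -1.442], "fingers": 85},
  {"linear": [-12, -334, 60], "twist": [-0.079, 0.09, -1.442], "fingers": 85},
  {"linear": [-12, -334, 60], "twist": [-0.079, 0.09, -1.442], "fingers": 85},
  {"linear": [-12, -334, 60], "twist": [-0.079, 0.09, -1.442], "fingers": 85},
  {"linear": [-12, -334, 60], "twist": [-0.079, 0.09, -1.442], "fingers": 85},
  {"linear": [-12, -334, 83], "twist": [-0.079, 0.09, -1.442], "fingers": 85},
  {"linear": [-12, -334, 83], "twist": [-0.079, 0.09, -1.442], "fingers": 85},
  {"linear": [-12, -334, 83], "twist": [-0.079, 0.09, -1.442], "fingers": 85},
  {"linear": [-12, -334, 83], "twist": [-0.079, 0.09, -1.442], "fingers": 85},
  {"linear": [-12, -334, 83], "twist": [-0.079, 0.09, -1.442], "fingers": 85},
])

```text
t: 8.05
eef_pos: [0.4316, 0.0862, 0.1253]
tool_rot: [2.29, 2.15, 0.006]
force: [-0.6, 0.0, 0.5]
finger_gap: 0.085
grip_force: 0.0
```

```bash
python3 - <<'E'
from h import *
b=bottles(load('top'),BOX)['C']
rel(pick(b,0,.12),pick(b,0,0))
f=grab('top'); print(bottles(f,dict(D=(345,425,210,265))))
E
```

```text
t 8.05 tcp [0.4316 0.0862 0.1253] q [ 0.34  0.06 -0.65  2.03  0.04  1.06 -0.39] F [-0.6  0.   0.5] gap 85.0
lin [-2. -4.  0.] tw [ 0.003 -0.002  0.002] | d 5
lin [ -2.  -5. 120.] tw [ 0.003 -0.002  0.002] | d 120
{'D': {'org': array([ 440.4, -311.9]), 'body': array([ 414.6, -225.7]), 'yaw': -1.28, 'size': array([ 44.5, 165.4]), 'z': 0.043}}
```

Call:
carry_out([
  {"linear": [-2, -5, 60], "twist": [0, 0, 0], "fingers": 85},
  {"linear": [-2, -5, 100], "twist": [0, 0, 0], "fingers": 85},
  {"linear": [-2, -5, 120], "twist": [0, 0, 0], "fingers": 85},
  {"linear": [-2, -5, 120], "twist": [0, 0, 0], "fingers": 85},
  {"linear": [-2, -5, 120], "twist": [0, 0, 0], "fingers": 30},
  {"linear": [-2, -5, 120], "twist": [0, 0, 0], "fingers": 30},
  {"linear": [-2, -5, 120], "twist": [0, 0, 0], "fingers": 30},
  {"linear": [-2, -5, 120], "twist": [0, 0, 0], "fingers": 30},
  {"linear": [-2, -5, 120], "twist": [0, 0, 0], "fingers": 30},
  {"linear": [-2, -5, 70], "twist": [0, 0, 0], "fingers": 30},
  {"linear": [-2, -5, 10], "twist": [0, 0, 0], "fingers": 30},
  {"linear": [-2, -5, -40], "twist": [0, 0, 0], "fingers": 30},
])

```text
t: 9.6
eef_pos: [0.4262, 0.0844, 0.1679]
tool_rot: [2.286, 2.152, 0.007]
force: [0.7, -0.1, -1.4]
finger_gap: 0.0434
grip_force: 62.3
```

```bash
python3 - <<'E'
from h import *
rel(place(3,0,.09),place(3,0,0.02))
E
```

```text
t 9.60 tcp [0.4262 0.0844 0.1679] q [ 0.38 -0.01 -0.67  1.99 -0.01  1.15 -0.34] F [ 0.7 -0.1 -1.4] gap 43.4
lin [-138.  219.   29.] tw [ 0.078 -0.091  1.442] | d 260
lin [-139.  212.   99.] tw [ 0.078 -0.091  1.442] | d 272
```

Call:
carry_out([
  {"linear": [-138, 219, 0], "twist": [0.078, -0.091, 1.442], "fingers": 30},
  {"linear": [-138, 219, 0], "twist": [0.078, -0.091, 1.442], "fingers": 30},
  {"linear": [-138, 219, 0], "twist": [0.078, -0.091, 1.442], "fingers": 30},
  {"linear": [-138, 219, 0], "twist": [0.078, -0.091, 1.442], "fingers": 30},
  {"linear": [-138, 219, 0], "twist": [0.078, -0.091, 1.442], "fingers": 30},
  {"linear": [-138, 219, 0], "twist": [0.078, -0.091, 1.442], "fingers": 30},
  {"linear": [-138, 219, 0], "twist": [0.078, -0.091, 1.442], "fingers": 30},
  {"linear": [-138, 219, 15], "twist": [0.078, -0.091, 1.442], "fingers": 30},
  {"linear": [-138, 219, 29], "twist": [0.078, -0.091, 1.442], "fingers": 30},
  {"linear": [-138, 219, 29], "twist": [0.078, -0.091, 1.442], "fingers": 30},
  {"linear": [-138, 219, 29], "twist": [0.078, -0.091, 1.442], "fingers": 30},
  {"linear": [-138, 219, 29], "twist": [0.078, -0.091, 1.442], "fingers": 30},
])

```text
t: 11.1
eef_pos: [0.6369, -0.0667, 0.1375]
tool_rot: [3.132, 0.106, -0.165]
force: [0.7, -0.5, -2.3]
finger_gap: 0.0431
grip_force: 62.4
```

```bash
python3 - <<'E'
from h import *
rel(place(3,0,.0))
E
```

```text
t 11.10 tcp [ 0.6369 -0.0667  0.1375] q [ 0.27  0.53 -0.34  1.41  0.18  1.34 -1.59] F [ 0.7 -0.5 -2.3] gap 43.1
lin [-0. -1. 88.] tw [0. 0. 0.] | d 88
```

Call:
carry_out([
  {"linear": [0, -1, 40], "twist": [0, 0, 0], "fingers": 30},
  {"linear": [0, -1, 62], "twist": [0, 0, 0], "fingers": 30},
  {"linear": [0, -1, 70], "twist": [0, 0, 0], "fingers": 30},
  {"linear": [0, -1, 76], "twist": [0, 0, 0], "fingers": 30},
  {"linear": [0, -1, 81], "twist": [0, 0, 0], "fingers": 30},
  {"linear": [0, -1, 85], "twist": [0, 0, 0], "fingers": 30},
  {"linear": [0, -1, 89], "twist": [0, 0, 0], "fingers": 30},
  {"linear": [0, -1, 92], "twist": [0, 0, 0], "fingers": 30},
  {"linear": [0, -1, 93], "twist": [0, 0, 0], "fingers": 30},
  {"linear": [0, -1, 93], "twist": [0, 0, 0], "fingers": 30},
  {"linear": [0, -1, 93], "twist": [0, 0, 0], "fingers": 30},
])

```text
t: 12.48
eef_pos: [0.6283, -0.0677, 0.051]
tool_rot: [3.129, 0.103, -0.16]
force: [-16.9, -4.7, 47.7]
finger_gap: 0.0437
grip_force: 67.6
```

```bash
python3 - <<'E'
from h import *
rel(place(3,0,.0))
E
```

```text
t 12.47 tcp [ 0.6283 -0.0677  0.051 ] q [ 0.27  0.59 -0.33  1.51  0.2   1.17 -1.61] F [-16.9  -4.7  47.7] gap 43.7
lin [-1. -1.  1.] tw [ 0.003 -0.002 -0.002] | d 2
```

Call:
carry_out([
  {"linear": [0, 0, -4], "twist": [0, 0, 0], "fingers": 30},
  {"linear": [0, 0, -4], "twist": [0, 0, 0], "fingers": 66},
  {"linear": [0, 0, -4], "twist": [0, 0, 0], "fingers": 66},
  {"linear": [0, 0, -4], "twist": [0, 0, 0], "fingers": 66},
  {"linear": [0, 0, -60], "twist": [0, 0, 0], "fingers": 66},
  {"linear": [0, 0, -120], "twist": [0, 0, 0], "fingers": 66},
  {"linear": [-60, 0, -140], "twist": [0, 0, 0], "fingers": 66},
  {"linear": [-120, 0, -140], "twist": [0, 0, 0], "fingers": 66},
  {"linear": [-180, 0, -140], "twist": [0, 0, 0], "fingers": 66},
  {"linear": [-180, 0, -140], "twist": [0, 0, 0], "fingers": 66},
])

```text
t: 13.72
eef_pos: [0.4595, -0.0779, 0.2028]
tool_rot: [3.13, 0.103, -0.168]
force: [0.6, 0.8, 0.1]
finger_gap: 0.0663
grip_force: 0.0
```

```bash
python3 - <<'E'
from h import *
fs=look('p3'); check(3,fs); check(1,fs)
B=bottles(fs[0],{**BOX,'D':(345,425,210,265)})
for k in 'ABD': print(k,B[k])
rel(pick(B['D'],1,.12),pick(B['D'],1,0))
E
```

```text
3 (-36, -10) dz 2.5 dy mid 1.3 w 32 96
3 (9, 24) dz 0.4 dy mid 3.0 w 24 51
3 (-70, -48) dz 1.4 dy mid 0.8 w 44 146
3 (-135, -105) dz -7.3 dy mid 22.3 w 1 11
  base x -115.7
3 (-36, -10) dz 2.1 dy mid 2.7 w 21 71
3 (9, 24) dz 0.3 dy mid 0.2 w 40 36
3 (-70, -48) dz 0.8 dy mid 0.5 w 44 136
3 (-135, -105) dz 1.0 dy mid -0.2 w 47 201
  base x -142.1
1 (-36, -10) dz 3.9 dy mid 2.0 w 31 100
1 (9, 24) dz -0.2 dy mid 1.5 w 24 55
1 (-70, -48) dz 1.4 dy mid 0.3 w 44 161
1 (-135, -105) dz 1.5 dy mid -8.4 w 29 116
  base x -140.6
1 (-36, -10) dz 3.5 dy mid 2.6 w 25 62
1 (9, 24) dz 0.6 dy mid -4.6 w 35 36
1 (-70, -48) dz 1.0 dy mid 2.0 w 44 115
1 (-135, -105) dz 1.1 dy mid -0.4 w 46 162
  base x -140.8
A {'org': array([642.9, 341.9]), 'body': array([562.2, 302. ]), 'yaw': 0.46, 'size': array([166.3,  44.2]), 'z': 0.043}
B {'org': array([399.9, 413.6]), 'body': array([398.1, 323.6]), 'yaw': 1.551, 'size': array([165.2,  42.7]), 'z': 0.043}
D {'org': array([ 450.8, -343.7]), 'body': array([ 424.4, -257.6]), 'yaw': -1.273, 'size': array([43.3, 98.1]), 'z': 0.042}
t 13.82 tcp [ 0.4631 -0.0773  0.2029] q [ 0.41  0.11 -0.37  1.8   0.05  1.35 -1.48] F [ 0.5 -0.1  0.2] gap 66.3
lin [-34. 211.  82.] tw [-0.094  0.075 -1.8  ] | d 229
lin [-22. 211. 201.] tw [-0.094  0.075 -1.8  ] | d 293
```

```bash
python3 - <<'E'
from h import *
b=dict(org=np.array([440.4,-311.9]),yaw=-1.28)
rel(pick(b,1,.12),pick(b,1,0))
E
```

```text
t 13.82 tcp [ 0.4631 -0.0773  0.2029] q [ 0.41  0.11 -0.37  1.8   0.05  1.35 -1.48] F [ 0.5 -0.1  0.2] gap 66.3
lin [-42. 179.  83.] tw [-0.094  0.076 -1.793] | d 202
lin [-29. 179. 202.] tw [-0.094  0.076 -1.793] | d 272
```

Call:
carry_out([
  {"linear": [-42, 179, 40], "twist": [-0.094, 0.076, -1.793], "fingers": 85},
  {"linear": [-42, 179, 40], "twist": [-0.094, 0.076, -1.793], "fingers": 85},
  {"linear": [-42, 179, 40], "twist": [-0.094, 0.076, -1.793], "fingers": 85},
  {"linear": [-42, 179, 40], "twist": [-0.094, 0.076, -1.793], "fingers": 85},
  {"linear": [-42, 179, 83], "twist": [-0.094, 0.076, -1.793], "fingers": 85},
  {"linear": [-42, 179, 83], "twist": [-0.094, 0.076, -1.793], "fingers": 85},
  {"linear": [-42, 179, 83], "twist": [-0.094, 0.076, -1.793], "fingers": 85},
  {"linear": [-42, 179, 83], "twist": [-0.094, 0.076, -1.793], "fingers": 85},
  {"linear": [-42, 179, 83], "twist": [-0.094, 0.076, -1.793], "fingers": 85},
  {"linear": [-42, 179, 83], "twist": [-0.094, 0.076, -1.793], "fingers": 85},
  {"linear": [-42, 179, 83], "twist": [-0.094, 0.076, -1.793], "fingers": 85},
  {"linear": [-42, 179, 83], "twist": [-0.094, 0.076, -1.793], "fingers": 85},
])

```text
t: 15.32
eef_pos: [0.4251, -0.2592, 0.1242]
tool_rot: [-1.879, -2.516, -0.0]
force: [0.4, 0.1, -0.2]
finger_gap: 0.0851
grip_force: 0.0
```

```bash
python3 - <<'E'
from h import *
b=dict(org=np.array([440.4,-311.9]),yaw=-1.28)
rel(pick(b,1,.12),pick(b,1,0))
g=grab('side'); P=cloud(g); # side view of D: centroid of top face
m=(P[...,2]>.036)&(P[...,2]<.05)&(abs(P[...,0]-.42)<.08)&(abs(P[...,1]+.26)<.12)
q=P[m][:,:2]*1000; print(len(q),cv2.minAreaRect(q.astype(np.float32)), q.mean(0))
E
```

```text
t 15.32 tcp [ 0.4251 -0.2592  0.1242] q [ 0.77  0.17 -0.34  1.91  0.06  1.08  0.69] F [ 0.4  0.1 -0.2] gap 85.1
lin [ 0. -0. -1.] tw [-0.001 -0.001 -0.003] | d 1
lin [  0.  -0. 119.] tw [-0.001 -0.001 -0.003] | d 119
344 ((416.11932373046875, -230.45228576660156), (51.99996566772461, 215.7979736328125), 23.512998580932617) [ 413.01516098 -222.79616402]
```

Call:
carry_out([
  {"linear": [0, 0, 60], "twist": [0, 0, 0], "fingers": 85},
  {"linear": [0, 0, 100], "twist": [0, 0, 0], "fingers": 85},
  {"linear": [0, 0, 119], "twist": [0, 0, 0], "fingers": 85},
  {"linear": [0, 0, 119], "twist": [0, 0, 0], "fingers": 85},
  {"linear": [0, 0, 119], "twist": [0, 0, 0], "fingers": 30},
  {"linear": [0, 0, 119], "twist": [0, 0, 0], "fingers": 30},
  {"linear": [0, 0, 119], "twist": [0, 0, 0], "fingers": 30},
  {"linear": [0, 0, 119], "twist": [0, 0, 0], "fingers": 30},
  {"linear": [0, 0, 119], "twist": [0, 0, 0], "fingers": 30},
  {"linear": [0, 0, 70], "twist": [0, 0, 0], "fingers": 30},
  {"linear": [0, 0, 10], "twist": [0, 0, 0], "fingers": 30},
  {"linear": [0, 0, -40], "twist": [0, 0, 0], "fingers": 30},
])

```text
t: 16.88
eef_pos: [0.4246, -0.2594, 0.1672]
tool_rot: [1.876, 2.52, -0.0]
force: [1.8, -1.4, -1.4]
finger_gap: 0.0433
grip_force: 61.8
```

```bash
python3 - <<'E'
from h import *
rel(place(2,1,.09),place(2,1,0.02))
E
```

```text
t 16.88 tcp [ 0.4246 -0.2594  0.1672] q [ 0.78  0.12 -0.35  1.86  0.05  1.17  0.71] F [ 1.8 -1.4 -1.4] gap 43.3
lin [ 42. 240.  28.] tw [ 0.07   0.089 -1.346] | d 245
lin [ 44. 233.  97.] tw [ 0.07   0.089 -1.346] | d 256
```

Call:
carry_out([
  {"linear": [42, 240, -10], "twist": [0.07, 0.089, -1.346], "fingers": 30},
  {"linear": [42, 240, -10], "twist": [0.07, 0.089, -1.346], "fingers": 30},
  {"linear": [42, 240, -10], "twist": [0.07, 0.089, -1.346], "fingers": 30},
  {"linear": [42, 240, -10], "twist": [0.07, 0.089, -1.346], "fingers": 30},
  {"linear": [42, 240, -10], "twist": [0.07, 0.089, -1.346], "fingers": 30},
  {"linear": [42, 240, -10], "twist": [0.07, 0.089, -1.346], "fingers": 30},
  {"linear": [42, 240, -10], "twist": [0.07, 0.089, -1.346], "fingers": 30},
  {"linear": [42, 240, 10], "twist": [0.07, 0.089, -1.346], "fingers": 30},
  {"linear": [42, 240, 28], "twist": [0.07, 0.089, -1.346], "fingers": 30},
  {"linear": [42, 240, 28], "twist": [0.07, 0.089, -1.346], "fingers": 30},
  {"linear": [42, 240, 28], "twist": [0.07, 0.089, -1.346], "fingers": 30},
  {"linear": [42, 240, 28], "twist": [0.07, 0.089, -1.346], "fingers": 30},
])

```text
t: 18.38
eef_pos: [0.6427, -0.1503, 0.1371]
tool_rot: [0.101, -3.035, 0.004]
force: [0.4, 0.8, -2.5]
finger_gap: 0.0431
grip_force: 62.1
```

```bash
python3 - <<'E'
from h import *
rel(place(2,1,.0))
E
```

```text
t 18.38 tcp [ 0.6427 -0.1503  0.1371] q [ 0.54  0.61 -0.59  1.34  0.34  1.39  1.58] F [ 0.4  0.8 -2.5] gap 43.1
lin [ 0.  0. 88.] tw [ 0.001  0.    -0.001] | d 88
```

Call:
carry_out([
  {"linear": [0, 0, 40], "twist": [0, 0, 0], "fingers": 30},
  {"linear": [0, 0, 62], "twist": [0, 0, 0], "fingers": 30},
  {"linear": [0, 0, 70], "twist": [0, 0, 0], "fingers": 30},
  {"linear": [0, 0, 76], "twist": [0, 0, 0], "fingers": 30},
  {"linear": [0, 0, 81], "twist": [0, 0, 0], "fingers": 30},
  {"linear": [0, 0, 85], "twist": [0, 0, 0], "fingers": 30},
  {"linear": [0, 0, 89], "twist": [0, 0, 0], "fingers": 30},
  {"linear": [0, 0, 92], "twist": [0, 0, 0], "fingers": 30},
  {"linear": [0, 0, 93], "twist": [0, 0, 0], "fingers": 30},
  {"linear": [0, 0, 93], "twist": [0, 0, 0], "fingers": 30},
  {"linear": [0, 0, 93], "twist": [0, 0, 0], "fingers": 30},
])

```text
t: 19.75
eef_pos: [0.6343, -0.1511, 0.0512]
tool_rot: [0.101, -3.038, 0.007]
force: [-16.4, 0.5, 49.9]
finger_gap: 0.0433
grip_force: 68.1
```

```bash
python3 - <<'E'
from h import *
rel(place(2,1,.0))
E
```

```text
t 19.75 tcp [ 0.6343 -0.1511  0.0512] q [ 0.54  0.68 -0.57  1.44  0.38  1.23  1.55] F [-16.4   0.5  49.9] gap 43.3
lin [1. 1. 1.] tw [-0.001  0.003 -0.001] | d 2
```

Call:
carry_out([
  {"linear": [0, 0, -4], "twist": [0, 0, 0], "fingers": 30},
  {"linear": [0, 0, -4], "twist": [0, 0, 0], "fingers": 66},
  {"linear": [0, 0, -4], "twist": [0, 0, 0], "fingers": 66},
  {"linear": [0, 0, -4], "twist": [0, 0, 0], "fingers": 66},
  {"linear": [0, 0, -60], "twist": [0, 0, 0], "fingers": 66},
  {"linear": [0, 0, -120], "twist": [0, 0, 0], "fingers": 66},
  {"linear": [60, 0, -140], "twist": [0, 0, 0], "fingers": 66},
  {"linear": [120, 0, -140], "twist": [0, 0, 0], "fingers": 66},
  {"linear": [180, 0, -140], "twist": [0, 0, 0], "fingers": 66},
  {"linear": [180, 0, -140], "twist": [0, 0, 0], "fingers": 66},
])

```text
t: 21.0
eef_pos: [0.465, -0.1632, 0.2022]
tool_rot: [0.098, -3.032, 0.007]
force: [0.2, -0.0, 0.1]
finger_gap: 0.0659
grip_force: 0.0
```

```bash
python3 - <<'E'
from h import *
fs=look('p4'); check(2,fs)
B=bottles(fs[0],BOX)
for k in 'AB': print(k,B[k])
rel(pick(B['B'],0,.12),pick(B['B'],0,0))
E
```

```text
2 (-36, -10) dz 4.5 dy mid 1.0 w 29 97
2 (9, 24) dz 0.3 dy mid 0.9 w 27 60
2 (-70, -48) dz 1.7 dy mid 1.5 w 45 156
2 (-135, -105) dz 1.5 dy mid 2.3 w 43 214
  base x -139.5
2 (-36, -10) dz 5.2 dy mid 4.3 w 24 68
2 (9, 24) dz -0.3 dy mid -4.3 w 38 34
2 (-70, -48) dz 0.6 dy mid 1.5 w 45 111
2 (-135, -105) dz 0.9 dy mid 2.0 w 47 174
  base x -138.9
A {'org': array([643.7, 339.7]), 'body': array([562.2, 301.4]), 'yaw': 0.439, 'size': array([164.9,  44.1]), 'z': 0.043}
B {'org': array([399.9, 414.5]), 'body': array([398.1, 324.5]), 'yaw': 1.551, 'size': array([166.5,  42.8]), 'z': 0.043}
t 21.10 tcp [ 0.4687 -0.1624  0.2024] q [ 0.81  0.2  -0.66  1.73  0.15  1.36  1.76] F [ 0.2  0.2 -0.7] gap 65.9
lin [ 27. 525.  81.] tw [-0.087 -0.08   1.656] | d 532
lin [ 14. 525. 200.] tw [-0.087 -0.08   1.656] | d 562
```

View pics/p4.png

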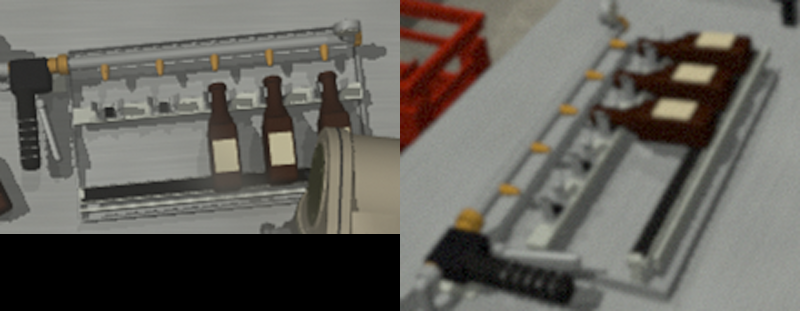

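Three bottles lie straight in clips 1 to 3, with necks in the jaws at (327,75), (273,80) and (218,88). Next is B.

Call:
carry_out([
  {"linear": [27, 525, 30], "twist": [-0.087, -0.08, 1.656], "fingers": 85},
  {"linear": [27, 525, 30], "twist": [-0.087, -0.08, 1.656], "fingers": 85},
  {"linear": [27, 525, 30], "twist": [-0.087, -0.08, 1.656], "fingers": 85},
  {"linear": [27, 525, 30], "twist": [-0.087, -0.08, 1.656], "fingers": 85},
  {"linear": [27, 525, 30], "twist": [-0.087, -0.08, 1.656], "fingers": 85},
  {"linear": [27, 525, 30], "twist": [-0.087, -0.08, 1.656], "fingers": 85},
  {"linear": [27, 525, 81], "twist": [-0.087, -0.08, 1.656], "fingers": 85},
  {"linear": [27, 525, 81], "twist": [-0.087, -0.08, 1.656], "fingers": 85},
  {"linear": [27, 525, 81], "twist": [-0.087, -0.08, 1.656], "fingers": 85},
  {"linear": [27, 525, 81], "twist": [-0.087, -0.08, 1.656], "fingers": 85},
  {"linear": [27, 525, 81], "twist": [-0.087, -0.08, 1.656], "fingers": 85},
  {"linear": [27, 525, 81], "twist": [-0.087, -0.08, 1.656], "fingers": 85},
])

```text
t: 22.6
eef_pos: [0.3971, 0.3616, 0.1245]
tool_rot: [-2.236, -2.201, 0.0]
force: [-0.3, -0.2, -0.5]
finger_gap: 0.085
grip_force: 0.0
```

```bash
python3 - <<'E'
from h import *
b=dict(org=np.array([400,414.3]),yaw=1.55)
rel(pick(b,0,.12),pick(b,0,0))
g=grab('side'); P=cloud(g)
m=(P[...,2]>.036)&(P[...,2]<.05)&(abs(P[...,0]-.40)<.06)&(abs(P[...,1]-.34)<.12)
q=P[m][:,:2]*1000; print(len(q), q.mean(0))
E
```

```text
t 22.60 tcp [0.3971 0.3616 0.1245] q [-0.08  0.35 -0.87  1.79  0.29  1.14 -1.06] F [-0.3 -0.2 -0.5] gap 85.0
lin [-2.  2. -0.] tw [-0.003 -0.003  0.005] | d 3
lin [ -3.   2. 120.] tw [-0.003 -0.003  0.005] | d 120
931 [399.81471605 338.79187743]
```

Call:
carry_out([
  {"linear": [-3, 2, 60], "twist": [0, 0, 0], "fingers": 85},
  {"linear": [-3, 2, 100], "twist": [0, 0, 0], "fingers": 85},
  {"linear": [-3, 2, 120], "twist": [0, 0, 0], "fingers": 85},
  {"linear": [-3, 2, 120], "twist": [0, 0, 0], "fingers": 85},
  {"linear": [-3, 2, 120], "twist": [0, 0, 0], "fingers": 30},
  {"linear": [-3, 2, 120], "twist": [0, 0, 0], "fingers": 30},
  {"linear": [-3, 2, 120], "twist": [0, 0, 0], "fingers": 30},
  {"linear": [-3, 2, 120], "twist": [0, 0, 0], "fingers": 30},
  {"linear": [-3, 2, 120], "twist": [0, 0, 0], "fingers": 30},
  {"linear": [-3, 2, 70], "twist": [0, 0, 0], "fingers": 30},
  {"linear": [-3, 2, 10], "twist": [0, 0, 0], "fingers": 30},
  {"linear": [-3, 2, -40], "twist": [0, 0, 0], "fingers": 30},
])

```text
t: 24.15
eef_pos: [0.3998, 0.3566, 0.1678]
tool_rot: [-2.242, -2.2, -0.003]
force: [0.9, 0.1, -4.0]
finger_gap: 0.0434
grip_force: 62.3
```

```bash
python3 - <<'E'
from h import *
rel(place(4,0,.09),place(4,0,0.02))
E
```

```text
t 24.15 tcp [0.3998 0.3566 0.1678] q [-0.04  0.3  -0.9   1.75  0.25  1.21 -1.02] F [ 0.9  0.1 -4. ] gap 43.4
lin [-334.  238.   28.] tw [ 0.077 -0.087  1.483] | d 411
lin [-335.  230.   98.] tw [ 0.077 -0.087  1.483] | d 418
```

Call:
carry_out([
  {"linear": [-334, 238, -20], "twist": [0.077, -0.087, 1.483], "fingers": 30},
  {"linear": [-334, 238, -20], "twist": [0.077, -0.087, 1.483], "fingers": 30},
  {"linear": [-334, 238, -20], "twist": [0.077, -0.087, 1.483], "fingers": 30},
  {"linear": [-334, 238, -20], "twist": [0.077, -0.087, 1.483], "fingers": 30},
  {"linear": [-334, 238, -20], "twist": [0.077, -0.087, 1.483], "fingers": 30},
  {"linear": [-334, 238, -20], "twist": [0.077, -0.087, 1.483], "fingers": 30},
  {"linear": [-334, 238, -20], "twist": [0.077, -0.087, 1.483], "fingers": 30},
  {"linear": [-334, 238, -10], "twist": [0.077, -0.087, 1.483], "fingers": 30},
  {"linear": [-334, 238, 28], "twist": [0.077, -0.087, 1.483], "fingers": 30},
  {"linear": [-334, 238, 28], "twist": [0.077, -0.087, 1.483], "fingers": 30},
  {"linear": [-334, 238, 28], "twist": [0.077, -0.087, 1.483], "fingers": 30},
  {"linear": [-334, 238, 28], "twist": [0.077, -0.087, 1.483], "fingers": 30},
])

```text
t: 25.65
eef_pos: [0.6321, 0.0181, 0.1384]
tool_rot: [3.131, 0.105, -0.163]
force: [-0.2, -0.3, -1.8]
finger_gap: 0.0431
grip_force: 62.2
```

```bash
python3 - <<'E'
from h import *
rel(place(4,0,.0))
E
```

```text
t 25.65 tcp [0.6321 0.0181 0.1384] q [ 0.21  0.52 -0.44  1.43  0.21  1.34 -1.74] F [-0.2 -0.3 -1.8] gap 43.1
lin [-1.  0. 89.] tw [ 0.001 -0.001 -0.   ] | d 89
```

Call:
carry_out([
  {"linear": [-1, 0, 40], "twist": [0, 0, 0], "fingers": 30},
  {"linear": [-1, 0, 62], "twist": [0, 0, 0], "fingers": 30},
  {"linear": [-1, 0, 70], "twist": [0, 0, 0], "fingers": 30},
  {"linear": [-1, 0, 76], "twist": [0, 0, 0], "fingers": 30},
  {"linear": [-1, 0, 81], "twist": [0, 0, 0], "fingers": 30},
  {"linear": [-1, 0, 85], "twist": [0, 0, 0], "fingers": 30},
  {"linear": [-1, 0, 89], "twist": [0, 0, 0], "fingers": 30},
  {"linear": [-1, 0, 92], "twist": [0, 0, 0], "fingers": 30},
  {"linear": [-1, 0, 94], "twist": [0, 0, 0], "fingers": 30},
  {"linear": [-1, 0, 94], "twist": [0, 0, 0], "fingers": 30},
  {"linear": [-1, 0, 94], "twist": [0, 0, 0], "fingers": 30},
])

```text
t: 27.02
eef_pos: [0.6224, 0.0162, 0.051]
tool_rot: [3.129, 0.103, -0.16]
force: [-19.9, -9.2, 59.0]
finger_gap: 0.0434
grip_force: 69.2
```

```bash
python3 - <<'E'
from h import *
rel(place(4,0,.0))
E
```

```text
t 27.02 tcp [0.6224 0.0162 0.051 ] q [ 0.21  0.59 -0.42  1.54  0.24  1.17 -1.77] F [-19.9  -9.2  59. ] gap 43.4
lin [-0. -1.  1.] tw [ 0.003 -0.003 -0.002] | d 2
```

Call:
carry_out([
  {"linear": [0, 0, -5], "twist": [0, 0, 0], "fingers": 30},
  {"linear": [0, 0, -5], "twist": [0, 0, 0], "fingers": 66},
  {"linear": [0, 0, -5], "twist": [0, 0, 0], "fingers": 66},
  {"linear": [0, 0, -5], "twist": [0, 0, 0], "fingers": 66},
  {"linear": [0, 0, -60], "twist": [0, 0, 0], "fingers": 66},
  {"linear": [0, 0, -120], "twist": [0, 0, 0], "fingers": 66},
  {"linear": [-60, 0, -140], "twist": [0, 0, 0], "fingers": 66},
  {"linear": [-120, 0, -140], "twist": [0, 0, 0], "fingers": 66},
  {"linear": [-180, 0, -140], "twist": [0, 0, 0], "fingers": 66},
  {"linear": [-180, 0, -140], "twist": [0, 0, 0], "fingers": 66},
])

```text
t: 28.28
eef_pos: [0.4533, 0.0057, 0.2017]
tool_rot: [3.129, 0.104, -0.168]
force: [-0.1, -0.7, -0.7]
finger_gap: 0.0661
grip_force: 0.0
```

```bash
python3 - <<'E'
from h import *
fs=look('p5'); check(4,fs)
B=bottles(fs[0],BOX)
print(B['A'])
rel(pick(B['A'],0,.14),pick(B['A'],0,0))
E
```

```text
4 (-36, -10) dz 3.4 dy mid -0.1 w 28 98
4 (9, 24) dz -0.2 dy mid 0.8 w 24 59
4 (-70, -48) dz 1.5 dy mid 0.6 w 43 141
4 -135 -105 none
  base x -86.9
4 (-36, -10) dz 3.5 dy mid 4.5 w 26 80
4 (9, 24) dz 0.8 dy mid -4.1 w 33 44
4 (-70, -48) dz 0.6 dy mid -2.1 w 48 146
4 (-135, -105) dz 1.2 dy mid 0.7 w 45 224
  base x -140.5
{'org': array([643. , 341.4]), 'body': array([562.3, 301.7]), 'yaw': 0.457, 'size': array([166.1,  43.7]), 'z': 0.043}
t 28.38 tcp [0.4569 0.0061 0.2019] q [ 0.36  0.09 -0.49  1.82  0.04  1.34 -1.65] F [ 0.9 -0.1  0.7] gap 65.9
lin [ 162. -301.   40.] tw [-0.019  0.104 -0.39 ] | d 345
lin [ 177. -301.  179.] tw [-0.019  0.104 -0.39 ] | d 393
```

Call:
carry_out([
  {"linear": [162, -301, 0], "twist": [-0.019, 0.104, -0.39], "fingers": 72},
  {"linear": [162, -301, 0], "twist": [-0.019, 0.104, -0.39], "fingers": 72},
  {"linear": [162, -301, 0], "twist": [-0.019, 0.104, -0.39], "fingers": 72},
  {"linear": [162, -301, 0], "twist": [-0.019, 0.104, -0.39], "fingers": 72},
  {"linear": [162, -301, 0], "twist": [-0.019, 0.104, -0.39], "fingers": 72},
  {"linear": [162, -301, 40], "twist": [-0.019, 0.104, -0.39], "fingers": 72},
  {"linear": [162, -301, 40], "twist": [-0.019, 0.104, -0.39], "fingers": 72},
  {"linear": [162, -301, 40], "twist": [-0.019, 0.104, -0.39], "fingers": 72},
  {"linear": [162, -301, 40], "twist": [-0.019, 0.104, -0.39], "fingers": 72},
])

```text
t: 29.5
eef_pos: [0.5942, 0.3161, 0.1458]
tool_rot: [-3.059, -0.709, -0.001]
force: [-0.3, -0.3, -0.2]
finger_gap: 0.0721
grip_force: 0.0
```

```bash
python3 - <<'E'
from h import *
T=load('top'); b=bottles(T,BOX)['A']
rel(pick(b,0,0))
P=cloud(T); m=(P[...,2]>.03)&(P[...,2]<.1)&(P[...,0]>.54)&(P[...,0]<.72)&(P[...,1]>.15)&(P[...,1]<.29)
c,s=np.cos(SP[2]),np.sin(SP[2])
q=(P[m]-[SP[0],SP[1],0])@np.array([[c,-s,0],[s,c,0],[0,0,1]])*1000
for x in range(-40,120,10):
    w=q[(abs(q[:,0]-x)<5)]; print(x,np.round(np.sort(w[w[:,2]>48][:,1])[::2]),w[:,2].max().round() if len(w) else 0)
g=grab('side'); P=cloud(g)
m=(P[...,2]>.036)&(P[...,2]<.05)&(abs(P[...,0]-.6)<.12)&(abs(P[...,1]-.32)<.06)
print(P[m][:,:2].mean(0))
P=cloud(load('side')) 
E
```

```text
t 29.50 tcp [0.5942 0.3161 0.1458] q [-0.12  0.57 -0.62  1.4   0.33  1.28 -1.88] F [-0.3 -0.3 -0.2] gap 72.1
lin [ -0.  -1. 141.] tw [-0.001 -0.001 -0.002] | d 141
-40 [224.] 52.0
-30 [222. 223. 359.] 57.0
-20 [] 47.0
-10 [] 46.0
0 [] 46.0
10 [280. 281. 282. 284. 285. 287. 289. 290. 292. 294. 294. 297. 297. 298.
 299. 301. 302. 305.] 71.0
20 [245. 247. 247. 249. 250. 251. 252. 254. 279. 280. 280. 281. 283. 283.
 285. 286. 287. 288. 290. 291. 293. 293. 295. 295. 298. 298. 301. 302.
 304. 304.] 74.0
30 [248. 249. 251. 251. 253. 254. 256. 257. 259. 279. 280. 280. 281. 282.
 283. 285. 285. 287. 288. 290. 290. 292. 293. 295. 295. 297. 298. 300.
 302. 302. 306. 307.] 73.0
40 [250. 251. 253. 254. 255. 258. 258. 261. 279. 280. 280. 281. 282. 284.
 286. 286. 288. 289. 292. 292. 294. 295. 296. 297. 299. 301. 302. 303.
 305. 305.] 73.0
50 [253. 254. 255. 258. 258. 260. 261. 263. 280. 280. 281. 282. 283. 284.
 285. 286. 288. 290. 291. 293. 294. 296. 298. 298. 301. 301. 304. 305.
 305.] 75.0
60 [255. 256. 257. 259. 260. 262. 262. 264. 279. 280. 280. 281. 282. 285.
 286. 286. 287. 290. 290. 292. 2
[... 184 characters left out ...]
. 297. 298. 299. 300.
 302. 303. 305. 307.] 75.0
80 [260. 260. 261. 263. 265. 266. 268. 269. 279. 280. 281. 282. 283. 284.
 286. 287. 288. 289. 291. 293. 294. 295. 296. 299. 301. 302. 304. 305.] 75.0
90 [262. 263. 264. 265. 266. 267. 270. 270. 273. 280. 280. 281. 282. 283.
 285. 286. 287. 288. 290. 291. 293. 293. 295. 296. 298. 299. 301. 301.
 304. 304. 307.] 73.0
100 [264. 264. 266. 266. 268. 269. 271. 271. 274. 275. 280. 280. 280. 282.
 282. 284. 284. 287. 289. 290. 292. 292. 294. 295. 297. 298. 299. 300.
 303. 303. 306. 307.] 76.0
110 [265. 268. 271. 273. 279. 280. 281. 282. 284. 286. 287. 288. 289. 291.
 292. 293. 294. 296. 297. 299. 299. 302. 303. 305. 306.] 73.0
[0.56854694 0.30700134]
```

Call:
carry_out([
  {"linear": [0, -1, 60], "twist": [0, 0, 0], "fingers": 72},
  {"linear": [0, -1, 120], "twist": [0, 0, 0], "fingers": 72},
  {"linear": [0, -1, 141], "twist": [0, 0, 0], "fingers": 72},
  {"linear": [0, -1, 141], "twist": [0, 0, 0], "fingers": 72},
  {"linear": [0, -1, 141], "twist": [0, 0, 0], "fingers": 30},
  {"linear": [0, -1, 141], "twist": [0, 0, 0], "fingers": 30},
  {"linear": [0, -1, 141], "twist": [0, 0, 0], "fingers": 30},
  {"linear": [0, -1, 141], "twist": [0, 0, 0], "fingers": 30},
  {"linear": [0, -1, 141], "twist": [0, 0, 0], "fingers": 30},
  {"linear": [0, -1, 90], "twist": [0, 0, 0], "fingers": 30},
  {"linear": [0, -1, 30], "twist": [0, 0, 0], "fingers": 30},
  {"linear": [0, -1, -25], "twist": [0, 0, 0], "fingers": 30},
])

```text
t: 31.05
eef_pos: [0.5927, 0.3181, 0.173]
tool_rot: [-3.058, -0.712, -0.002]
force: [0.9, 0.4, -2.1]
finger_gap: 0.0439
grip_force: 61.6
```

```bash
python3 - <<'E'
from h import *
rel(place(5,0,.09),place(5,0,0.02))
E
```

```text
t 31.05 tcp [0.5927 0.3181 0.173 ] q [-0.12  0.55 -0.63  1.37  0.32  1.33 -1.87] F [ 0.9  0.4 -2.1] gap 43.9
lin [-66. 209.  33.] tw [ 0.019 -0.104  0.39 ] | d 222
lin [-73. 206. 103.] tw [ 0.019 -0.104  0.39 ] | d 242
```

Call:
carry_out([
  {"linear": [-66, 209, -10], "twist": [0.019, -0.104, 0.39], "fingers": 30},
  {"linear": [-66, 209, -10], "twist": [0.019, -0.104, 0.39], "fingers": 30},
  {"linear": [-66, 209, -10], "twist": [0.019, -0.104, 0.39], "fingers": 30},
  {"linear": [-66, 209, -10], "twist": [0.019, -0.104, 0.39], "fingers": 30},
  {"linear": [-66, 209, 10], "twist": [0.019, -0.104, 0.39], "fingers": 30},
  {"linear": [-66, 209, 33], "twist": [0.019, -0.104, 0.39], "fingers": 30},
  {"linear": [-66, 209, 33], "twist": [0.019, -0.104, 0.39], "fingers": 30},
  {"linear": [-66, 209, 33], "twist": [0.019, -0.104, 0.39], "fingers": 30},
  {"linear": [-66, 209, 33], "twist": [0.019, -0.104, 0.39], "fingers": 30},
])

```text
t: 32.17
eef_pos: [0.6261, 0.1018, 0.1373]
tool_rot: [3.132, 0.106, -0.164]
force: [-0.5, 1.0, -1.7]
finger_gap: 0.0435
grip_force: 61.6
```

```bash
python3 - <<'E'
from h import *
rel(place(5,0,.0))
E
```

```text
t 32.17 tcp [0.6261 0.1018 0.1373] q [ 0.13  0.54 -0.51  1.42  0.23  1.34 -1.89] F [-0.5  1.  -1.7] gap 43.5
lin [-1.  0. 88.] tw [0. 0. 0.] | d 88
```

Call:
carry_out([
  {"linear": [-1, 0, 40], "twist": [0, 0, 0], "fingers": 30},
  {"linear": [-1, 0, 62], "twist": [0, 0, 0], "fingers": 30},
  {"linear": [-1, 0, 70], "twist": [0, 0, 0], "fingers": 30},
  {"linear": [-1, 0, 76], "twist": [0, 0, 0], "fingers": 30},
  {"linear": [-1, 0, 81], "twist": [0, 0, 0], "fingers": 30},
  {"linear": [-1, 0, 85], "twist": [0, 0, 0], "fingers": 30},
  {"linear": [-1, 0, 89], "twist": [0, 0, 0], "fingers": 30},
  {"linear": [-1, 0, 92], "twist": [0, 0, 0], "fingers": 30},
  {"linear": [-1, 0, 93], "twist": [0, 0, 0], "fingers": 30},
  {"linear": [-1, 0, 93], "twist": [0, 0, 0], "fingers": 30},
  {"linear": [-1, 0, 93], "twist": [0, 0, 0], "fingers": 30},
])

```text
t: 33.55
eef_pos: [0.6167, 0.0994, 0.0508]
tool_rot: [3.129, 0.102, -0.16]
force: [-17.1, -11.8, 54.4]
finger_gap: 0.0435
grip_force: 67.2
```

Call:
carry_out([
  {"linear": [0, 0, -4], "twist": [0, 0, 0], "fingers": 30},
  {"linear": [0, 0, -4], "twist": [0, 0, 0], "fingers": 66},
  {"linear": [0, 0, -4], "twist": [0, 0, 0], "fingers": 66},
  {"linear": [0, 0, -4], "twist": [0, 0, 0], "fingers": 66},
  {"linear": [0, 0, -60], "twist": [0, 0, 0], "fingers": 66},
  {"linear": [0, 0, -120], "twist": [0, 0, 0], "fingers": 66},
  {"linear": [-60, 0, -140], "twist": [0, 0, 0], "fingers": 66},
  {"linear": [-120, 0, -140], "twist": [0, 0, 0], "fingers": 66},
  {"linear": [-180, 0, -140], "twist": [0, 0, 0], "fingers": 66},
  {"linear": [-220, 0, -140], "twist": [0, 0, 0], "fingers": 66},
])

```text
t: 34.8
eef_pos: [0.4091, 0.0869, 0.2062]
tool_rot: [3.131, 0.106, -0.167]
force: [1.5, 0.3, 0.6]
finger_gap: 0.0662
grip_force: 0.0
```

```bash
python3 - <<'E'
from h import *
fs=look('p6'); [check(i,fs) for i in range(1,6)]
rel()
E
```

```text
1 (-36, -10) dz 3.2 dy mid 1.5 w 28 103
1 (9, 24) dz -0.7 dy mid 2.3 w 24 56
1 (-70, -48) dz 1.6 dy mid 0.3 w 45 161
1 (-135, -105) dz 1.2 dy mid 0.4 w 44 225
  base x -140.7
1 (-36, -10) dz 2.0 dy mid 2.2 w 30 68
1 (9, 24) dz 1.1 dy mid -5.8 w 34 37
1 (-70, -48) dz 0.8 dy mid 2.3 w 42 109
1 (-135, -105) dz 0.3 dy mid 8.1 w 31 126
  base x -138.1
2 (-36, -10) dz 4.4 dy mid 4.4 w 30 104
2 (9, 24) dz -0.9 dy mid 2.8 w 31 62
2 (-70, -48) dz 0.7 dy mid 5.2 w 43 147
2 (-135, -105) dz 0.9 dy mid 9.5 w 44 218
  base x -137.3
2 (-36, -10) dz 4.8 dy mid 7.3 w 29 70
2 (9, 24) dz 0.2 dy mid -5.1 w 31 38
2 (-70, -48) dz 1.0 dy mid 4.7 w 47 109
2 (-135, -105) dz 1.9 dy mid 12.1 w 45 174
  base x -137.1
3 (-36, -10) dz 2.5 dy mid 0.5 w 29 99
3 (9, 24) dz -0.2 dy mid 1.8 w 26 52
3 (-70, -48) dz 1.4 dy mid 0.9 w 44 145
3 (-135, -105) dz 1.4 dy mid 0.6 w 44 203
  base x -142.7
3 (-36, -10) dz 1.9 dy mid 3.1 w 21 75
3 (9, 24) dz -0.3 dy mid -0.6 w 43 34
3 (-70, -48) dz 1.0 dy mid -0.3 w 45 133
3 (-135, -105) dz 1.1 dy mid -0.3 w 48 198
  base x -141.9
4 (-36, -10) dz 3.0 dy mid 1.2 w 32 96
4 (9, 24) dz 1.2 dy mid 0.7 w 24 61
4 (-70, -48) dz 1.3 dy mid 0.6 w 43 137
4 (-135, -105) dz 1.6 dy mid 0.6 w 44 199
  base x -141.3
4 (-36, -10) dz 2.2 dy mid 3.2 w 26 84
4 (9, 24) dz 0.5 dy mid -0.3 w 21 44
4 (-70, -48) dz 0.8 dy mid 0.2 w 46 151
4 (-135, -105) dz 1.4 dy mid 0.2 w 45 218
  base x -140.4
5 (-36, -10) dz 2.7 dy mid 0.8 w 32 98
5 (9, 24) dz 0.2 dy mid 1.0 w 24 54
5 (-70, -48) dz 0.8 dy mid -0.4 w 42 143
5 (-135, -105) dz 1.4 dy mid -0.7 w 44 202
  base x -140.8
5 (-36, -10) dz 4.1 dy mid 2.7 w 25 87
5 (9, 24) dz 0.5 dy mid -1.0 w 37 55
5 (-70, -48) dz 1.0 dy mid -0.9 w 46 163
5 (-135, -105) dz 1.1 dy mid -0.5 w 44 246
  base x -140.4
t 34.90 tcp [0.4086 0.0868 0.2068] q [ 0.3   0.   -0.59  1.9  -0.02  1.34 -1.79] F [ 0.2 -0.4 -0.9] gap 66.0
```

View pics/p6.png

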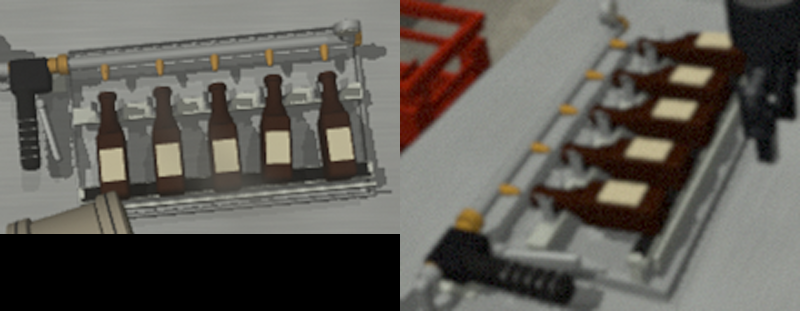

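All five are in clips, but bottle D in clip 2 has been knocked skew: its base sits about 9 mm to the left, ~0.1 rad off. I'll straighten it by closing the fingers on its body.

```bash
python3 - <<'E'
from h import *
rel(place(2,0,.12,dy=.001,g=-.085),place(2,0,.0,dy=.001,g=-.085))
E
```

```text
t 34.90 tcp [0.4086 0.0868 0.2068] q [ 0.3   0.   -0.59  1.9  -0.02  1.34 -1.79] F [ 0.2 -0.4 -0.9] gap 66.0
lin [193. 251.  15.] tw [0.003 0.001 0.   ] | d 317
lin [193. 251. 135.] tw [0.003 0.001 0.   ] | d 344
```

Call:
carry_out([
  {"linear": [193, 251, 0], "twist": [0, 0, 0], "fingers": 76},
  {"linear": [193, 251, 0], "twist": [0, 0, 0], "fingers": 76},
  {"linear": [193, 251, 0], "twist": [0, 0, 0], "fingers": 76},
  {"linear": [193, 251, 0], "twist": [0, 0, 0], "fingers": 76},
  {"linear": [193, 251, 0], "twist": [0, 0, 0], "fingers": 76},
  {"linear": [193, 251, 15], "twist": [0, 0, 0], "fingers": 76},
  {"linear": [193, 251, 15], "twist": [0, 0, 0], "fingers": 76},
  {"linear": [193, 251, 15], "twist": [0, 0, 0], "fingers": 76},
  {"linear": [193, 251, 15], "twist": [0, 0, 0], "fingers": 76},
])

```text
t: 36.02
eef_pos: [0.6182, -0.1498, 0.1722]
tool_rot: [3.131, 0.107, -0.165]
force: [-0.8, 0.2, 0.2]
finger_gap: 0.0759
grip_force: 0.0
```

```bash
python3 - <<'E'
from h import *
rel(place(2,0,.0,dy=.001,g=-.085))
E
```

```text
t 36.02 tcp [ 0.6182 -0.1498  0.1722] q [ 0.43  0.5  -0.39  1.39  0.2   1.4  -1.47] F [-0.8  0.2  0.2] gap 75.9
lin [ -2.   1. 120.] tw [0.001 0.    0.001] | d 120
```

Call:
carry_out([
  {"linear": [-2, 1, 60], "twist": [0, 0, 0], "fingers": 76},
  {"linear": [-2, 1, 105], "twist": [0, 0, 0], "fingers": 76},
  {"linear": [-2, 1, 119], "twist": [0, 0, 0], "fingers": 76},
  {"linear": [-2, 1, 119], "twist": [0, 0, 0], "fingers": 76},
  {"linear": [-2, 1, 119], "twist": [0, 0, 0], "fingers": 60},
  {"linear": [-2, 1, 119], "twist": [0, 0, 0], "fingers": 50},
  {"linear": [-2, 1, 119], "twist": [0, 0, 0], "fingers": 30},
  {"linear": [-2, 1, 119], "twist": [0, 0, 0], "fingers": 30},
  {"linear": [-2, 1, 119], "twist": [0, 0, 0], "fingers": 30},
  {"linear": [-2, 1, 123], "twist": [0, 0, 0], "fingers": 30},
  {"linear": [-2, 1, 123], "twist": [0, 0, 0], "fingers": 30},
])

```text
t: 37.4
eef_pos: [0.6048, -0.1526, 0.0545]
tool_rot: [3.13, 0.105, -0.161]
force: [-13.9, 3.8, 37.0]
finger_gap: 0.0431
grip_force: 64.8
```

Call:
carry_out([
  {"linear": [0, 0, -4], "twist": [0, 0, 0], "fingers": 30},
  {"linear": [0, 0, -4], "twist": [0, 0, 0], "fingers": 66},
  {"linear": [0, 0, -4], "twist": [0, 0, 0], "fingers": 66},
  {"linear": [0, 0, -4], "twist": [0, 0, 0], "fingers": 66},
  {"linear": [0, 0, -60], "twist": [0, 0, 0], "fingers": 66},
  {"linear": [0, 0, -120], "twist": [0, 0, 0], "fingers": 66},
  {"linear": [-60, 0, -140], "twist": [0, 0, 0], "fingers": 66},
  {"linear": [-120, 0, -140], "twist": [0, 0, 0], "fingers": 66},
  {"linear": [-180, 0, -140], "twist": [0, 0, 0], "fingers": 66},
  {"linear": [-190, 0, -140], "twist": [0, 0, 0], "fingers": 66},
])

```text
t: 38.65
eef_pos: [0.4265, -0.1655, 0.2088]
tool_rot: [3.13, 0.101, -0.167]
force: [0.6, -0.9, -0.3]
finger_gap: 0.066
grip_force: 0.0
```

```bash
python3 - <<'E'
from h import *
fs=look('p7'); [check(i,fs) for i in (2,)]; [check(i,fs[:1]) for i in (1,3,4,5)]
c,s=np.cos(SP[2]),np.sin(SP[2])
def gun(x,y,z): return np.array([SP[0]+c*x-s*y,SP[1]+s*x+c*y,z]), Rs(SP[2])
rel(gun(.045,.276,.15),gun(.045,.276,.04))
E
```

```text
2 (-36, -10) dz 5.1 dy mid 0.2 w 28 103
2 (9, 24) dz 0.2 dy mid 0.6 w 26 61
2 (-70, -48) dz 1.0 dy mid 1.4 w 44 152
2 (-135, -105) dz 0.7 dy mid 2.3 w 44 217
  base x -137.6
2 (-36, -10) dz 4.4 dy mid 5.8 w 23 70
2 (9, 24) dz -0.3 dy mid -1.4 w 36 37
2 (-70, -48) dz 1.1 dy mid 2.3 w 43 115
2 (-135, -105) dz 1.0 dy mid 1.3 w 47 181
  base x -137.0
1 (-36, -10) dz 3.5 dy mid 2.5 w 31 100
1 (9, 24) dz -1.4 dy mid 2.3 w 25 60
1 (-70, -48) dz 1.1 dy mid -0.1 w 45 165
1 (-135, -105) dz 1.0 dy mid -0.4 w 45 195
  base x -132.1
3 (-36, -10) dz 3.0 dy mid 1.6 w 31 95
3 (9, 24) dz -0.3 dy mid 1.6 w 27 50
3 (-70, -48) dz 1.6 dy mid 0.5 w 44 145
3 (-135, -105) dz 1.3 dy mid 0.6 w 44 205
  base x -142.8
4 (-36, -10) dz 3.4 dy mid 1.2 w 32 96
4 (9, 24) dz -0.0 dy mid 0.6 w 24 57
4 (-70, -48) dz 1.4 dy mid 0.6 w 43 141
4 (-135, -105) dz 1.6 dy mid 0.5 w 44 202
  base x -141.4
5 (-36, -10) dz 3.3 dy mid 0.9 w 32 95
5 (9, 24) dz 0.3 dy mid 1.3 w 24 56
5 (-70, -48) dz 1.2 dy mid -0.3 w 43 142
5 (-135, -105) dz 1.1 dy mid -0.6 w 44 204
  base x -141.4
t 38.75 tcp [ 0.429  -0.1649  0.2089] q [ 0.63  0.08 -0.4   1.82  0.06  1.35 -1.3 ] F [ 0.2  0.7 -0.3] gap 65.7
lin [ 220. -361.   35.] tw [ 0.002  0.106 -0.002] | d 424
lin [ 232. -361.  145.] tw [ 0.002  0.106 -0.002] | d 453
```

View pics/p7.png

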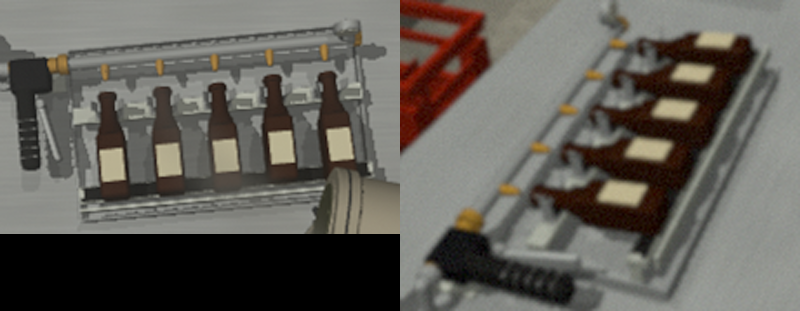

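All five bottles now lie straight, with bodies in line at y ≈155 in the left half. Now the gun.

Call:
carry_out([
  {"linear": [219, -366, 0], "twist": [0, 0.106, 0], "fingers": 85},
  {"linear": [219, -366, 0], "twist": [0, 0.106, 0], "fingers": 85},
  {"linear": [219, -366, 0], "twist": [0, 0.106, 0], "fingers": 85},
  {"linear": [219, -366, 0], "twist": [0, 0.106, 0], "fingers": 85},
  {"linear": [219, -366, 0], "twist": [0, 0.106, 0], "fingers": 85},
  {"linear": [219, -366, 0], "twist": [0, 0.106, 0], "fingers": 85},
  {"linear": [219, -366, 20], "twist": [0, 0.106, 0], "fingers": 85},
  {"linear": [220, -366, 35], "twist": [0, 0.106, 0], "fingers": 85},
  {"linear": [220, -366, 35], "twist": [0, 0.106, 0], "fingers": 85},
  {"linear": [220, -366, 35], "twist": [0, 0.106, 0], "fingers": 85},
])

```text
t: 40.0
eef_pos: [0.6202, 0.214, 0.1506]
tool_rot: [3.139, 0.103, 0.001]
force: [-0.8, -0.2, 0.1]
finger_gap: 0.0851
grip_force: 0.0
```

```bash
python3 - <<'E'
from h import *
c,s=np.cos(SP[2]),np.sin(SP[2])
def gun(x,y,z): return np.array([SP[0]+c*x-s*y,SP[1]+s*x+c*y,z]), Rs(SP[2])
rel(gun(.045,.280,.036),gun(.045,.286,.036))
E
```

```text
t 40.00 tcp [0.6202 0.214  0.1506] q [ 0.04  0.53 -0.62  1.45  0.31  1.27 -2.11] F [-0.8 -0.2  0.1] gap 85.1
lin [ -0.   1. 115.] tw [ 0.001 -0.    -0.002] | d 115
lin [ -0.  -5. 115.] tw [ 0.001 -0.    -0.002] | d 115
```

Descend first and check the force, then squeeze.

Call:
carry_out([
  {"linear": [0, 1, 50], "twist": [0, 0, 0], "fingers": 85},
  {"linear": [0, 1, 80], "twist": [0, 0, 0], "fingers": 85},
  {"linear": [0, 1, 100], "twist": [0, 0, 0], "fingers": 85},
  {"linear": [0, 1, 115], "twist": [0, 0, 0], "fingers": 85},
  {"linear": [0, 1, 115], "twist": [0, 0, 0], "fingers": 85},
])

```text
t: 40.62
eef_pos: [0.6194, 0.2137, 0.0347]
tool_rot: [3.139, 0.105, -0.002]
force: [0.9, 1.6, 1.3]
finger_gap: 0.0853
grip_force: 0.0
```

```bash
python3 - <<'E'
from h import *
c,s=np.cos(SP[2]),np.sin(SP[2])
def gun(x,y,z): return np.array([SP[0]+c*x-s*y,SP[1]+s*x+c*y,z]), Rs(SP[2])
rel(gun(.045,.280,.036),gun(.045,.286,.036))
E
```

```text
t 40.62 tcp [0.6194 0.2137 0.0347] q [ 0.02  0.64 -0.58  1.54  0.38  1.08 -2.15] F [0.9 1.6 1.3] gap 85.3
lin [ 1.  0. -1.] tw [ 0.001  0.001 -0.001] | d 1
lin [ 1. -6. -1.] tw [ 0.001  0.001 -0.001] | d 6
```

Call:
carry_out([
  {"linear": [0, -2, 0], "twist": [0, 0, 0], "fingers": 75},
  {"linear": [0, -4, 0], "twist": [0, 0, 0], "fingers": 66},
  {"linear": [0, -6, 0], "twist": [0, 0, 0], "fingers": 55},
  {"linear": [0, -6, 0], "twist": [0, 0, 0], "fingers": 45},
  {"linear": [0, -6, 0], "twist": [0, 0, 0], "fingers": 30},
  {"linear": [0, -6, 0], "twist": [0, 0, 0], "fingers": 30},
  {"linear": [0, -6, 0], "twist": [0, 0, 0], "fingers": 30},
  {"linear": [0, -6, 0], "twist": [0, 0, 0], "fingers": 30},
])

```text
t: 41.62
eef_pos: [0.6201, 0.2184, 0.0363]
tool_rot: [3.137, 0.103, 0.002]
force: [-1.0, -6.7, 8.3]
finger_gap: 0.0406
grip_force: 65.6
```

```bash
python3 - <<'E'
from h import *
rel(); print(env.state()['grip_force'])
fs=look('p8',(185,300,85,200))
E
```

```text
t 41.62 tcp [0.6201 0.2184 0.0363] q [ 0.01  0.64 -0.58  1.54  0.38  1.08 -2.16] F [-1.  -6.7  8.3] gap 40.6
65.60672163963318
```

View pics/p8.png

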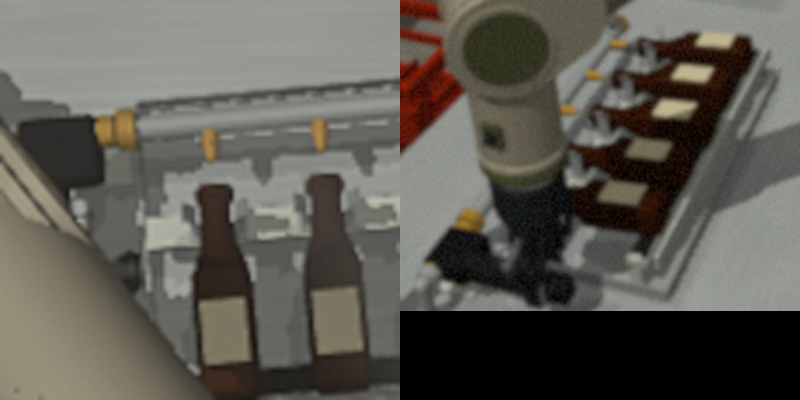

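The fingers are round the gun with a 41 mm gap, so it is fully squeezed, and the bottles still lie straight. I'll hold for over three seconds, then release.

Call:
carry_out([
  {"linear": [0, 0, 0], "twist": [0, 0, 0], "fingers": 30},
  {"linear": [0, 0, 0], "twist": [0, 0, 0], "fingers": 30},
  {"linear": [0, 0, 0], "twist": [0, 0, 0], "fingers": 30},
  {"linear": [0, 0, 0], "twist": [0, 0, 0], "fingers": 30},
  {"linear": [0, 0, 0], "twist": [0, 0, 0], "fingers": 30},
  {"linear": [0, 0, 0], "twist": [0, 0, 0], "fingers": 30},
  {"linear": [0, 0, 0], "twist": [0, 0, 0], "fingers": 30},
  {"linear": [0, 0, 0], "twist": [0, 0, 0], "fingers": 30},
  {"linear": [0, 0, 0], "twist": [0, 0, 0], "fingers": 30},
  {"linear": [0, 0, 0], "twist": [0, 0, 0], "fingers": 30},
  {"linear": [0, 0, 0], "twist": [0, 0, 0], "fingers": 30},
  {"linear": [0, 0, 0], "twist": [0, 0, 0], "fingers": 30},
])

```text
t: 43.22
eef_pos: [0.6201, 0.2184, 0.0362]
tool_rot: [3.137, 0.103, 0.002]
force: [-2.0, -6.5, 7.0]
finger_gap: 0.0403
grip_force: 65.6
```

Call:
carry_out([
  {"linear": [0, 0, 0], "twist": [0, 0, 0], "fingers": 30},
  {"linear": [0, 0, 0], "twist": [0, 0, 0], "fingers": 30},
  {"linear": [0, 0, 0], "twist": [0, 0, 0], "fingers": 30},
  {"linear": [0, 0, 0], "twist": [0, 0, 0], "fingers": 30},
  {"linear": [0, 0, 0], "twist": [0, 0, 0], "fingers": 30},
  {"linear": [0, 0, 0], "twist": [0, 0, 0], "fingers": 30},
  {"linear": [0, 0, 0], "twist": [0, 0, 0], "fingers": 30},
  {"linear": [0, 0, 0], "twist": [0, 0, 0], "fingers": 30},
  {"linear": [0, 0, 0], "twist": [0, 0, 0], "fingers": 30},
  {"linear": [0, 0, 0], "twist": [0, 0, 0], "fingers": 30},
  {"linear": [0, 0, 0], "twist": [0, 0, 0], "fingers": 30},
  {"linear": [0, 0, 0], "twist": [0, 0, 0], "fingers": 30},
])

```text
t: 44.72
eef_pos: [0.6201, 0.2184, 0.0363]
tool_rot: [3.137, 0.103, 0.002]
force: [-1.4, -7.4, 7.6]
finger_gap: 0.0402
grip_force: 65.6
```

Call:
carry_out([
  {"linear": [0, 0, 0], "twist": [0, 0, 0], "fingers": 30},
  {"linear": [0, 0, 0], "twist": [0, 0, 0], "fingers": 30},
  {"linear": [0, 1, 0], "twist": [0, 0, 0], "fingers": 60},
  {"linear": [0, 3, 0], "twist": [0, 0, 0], "fingers": 85},
  {"linear": [0, 6, 0], "twist": [0, 0, 0], "fingers": 85},
  {"linear": [0, 6, 0], "twist": [0, 0, 0], "fingers": 85},
  {"linear": [0, 6, 0], "twist": [0, 0, 0], "fingers": 85},
  {"linear": [0, 6, -50], "twist": [0, 0, 0], "fingers": 85},
  {"linear": [0, 6, -110], "twist": [0, 0, 0], "fingers": 85},
  {"linear": [-40, 6, -150], "twist": [0, 0, 0], "fingers": 85},
  {"linear": [-100, 6, -160], "twist": [0, 0, 0], "fingers": 85},
  {"linear": [-160, 6, -160], "twist": [0, 0, 0], "fingers": 85},
])

```text
t: 46.22
eef_pos: [0.4586, 0.2041, 0.196]
tool_rot: [-3.14, -0.106, -0.003]
force: [-0.7, 0.8, 1.6]
finger_gap: 0.085
grip_force: 0.0
```

```bash
python3 - <<'E'
from h import *
fs=look('p9'); [check(i,fs[:1]) for i in range(1,6)]; rel()
E
```

```text
1 (-36, -10) dz 3.6 dy mid 1.0 w 34 100
1 (9, 24) dz -0.8 dy mid 1.7 w 25 58
1 (-70, -48) dz 1.4 dy mid 0.6 w 45 165
1 (-135, -105) dz 1.2 dy mid -0.3 w 44 224
  base x -140.8
2 (-36, -10) dz 4.1 dy mid 2.1 w 31 98
2 (9, 24) dz 0.1 dy mid 2.0 w 23 58
2 (-70, -48) dz 1.0 dy mid 1.8 w 45 155
2 (-135, -105) dz 1.6 dy mid 2.2 w 45 218
  base x -137.5
3 (-36, -10) dz 2.2 dy mid 1.8 w 31 97
3 (9, 24) dz -0.0 dy mid 0.4 w 24 52
3 (-70, -48) dz 1.0 dy mid 0.8 w 44 144
3 (-135, -105) dz 1.4 dy mid 0.5 w 44 207
  base x -142.7
4 (-36, -10) dz 3.9 dy mid 1.0 w 26 100
4 (9, 24) dz -0.1 dy mid 0.7 w 24 58
4 (-70, -48) dz 1.2 dy mid 0.6 w 43 140
4 (-135, -105) dz 1.7 dy mid 0.6 w 44 200
  base x -141.1
5 (-36, -10) dz 3.7 dy mid 2.0 w 29 96
5 (9, 24) dz -0.3 dy mid 1.2 w 24 51
5 (-70, -48) dz 0.8 dy mid -0.1 w 43 145
5 (-135, -105) dz 2.2 dy mid -0.5 w 44 204
  base x -141.5
t 46.33 tcp [0.4542 0.2035 0.1946] q [ 0.17  0.14 -0.73  1.81  0.1   1.24 -2.09] F [ 0.7 -0.3 -0.1] gap 85.4
```

View pics/p9.png

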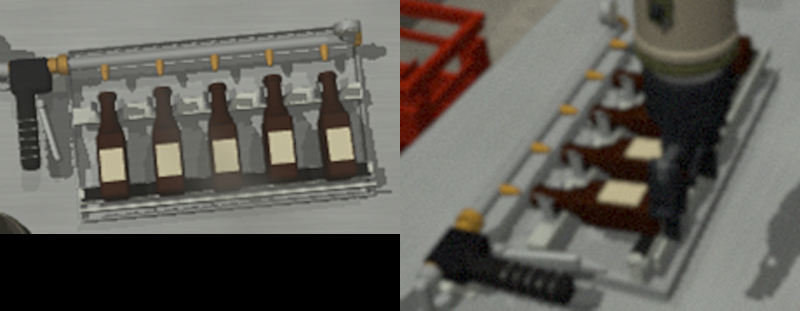

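All five bottles lie straight in their clips (bodies around y ≈155), the trigger has sprung back at (48,130), and the arm is clear.

```bash
python3 -c "
from station import env
print(env.close_job())"
```

```text
the job is handed in; nothing more can be done
None
```

All five bottles are clipped in straight, mouth to the nozzle; I held the trigger fully squeezed for over three seconds and it sprang back, then handed the job in at about 46 s (no verdict was returned).

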